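Clear spilled workpieces and put the stack feeder back in service

ROBOT

A 7-joint arm with a two-finger parallel gripper is mounted at the origin on a cart in front of the work surface, level with it; the furniture and walls round the work are solid. World frame = base frame: x ahead of the robot, y to its left, z up, the work surface at z = 0. Lengths are in m, angles in rad, forces in N, time in s.
With the tool pointing down it reaches from about 0.425 to 0.875 m from the base axis. Payload 9.9 kg.
Tool frame: the origin (TCP) lies at the very end of the fingers, on their centre line; the grasp point (between the pads) lies 19 mm behind it; z points along the fingers, y is the line along which they close (so a half turn about z gives the same grasp; the last joint's range is limited). The gripper opens to 85 mm and grips with 20 to 120 N. Pads are 22 mm wide; open, the fingers measure 114 mm over their backs; the gripper's body (76 mm by 85 mm) begins 54 mm behind the grasp point. The pads swing forward as they close: fully open they stand 13 mm farther back than shut.
Start: joints at [-1.357, 0.576, 0.025, 1.437, -0.015, 1.129, -0.057], TCP at [0.198, 0.645, 0.231] pointing down, gripper open.
Joint ranges: [-2.76, 2.76], [-0.34, 2.15], [-1.52, 1.57], [0.19, 2.46], [-1.09, 4.23], [0.17, 1.99], [-2.82, 2.82]. Speed limits (rad/s): [2.22, 2.22, 3.01, 3.01, 3.14, 3.14, 3.14].

INTERFACE

Orientations are given as a unit quaternion [w, x, y, z].
In Python, from cell import r, eyes gives the robot as it stands.
- The arm moves only by the tool move_arm, never from a script. Its argument "motion" is a list of rows, each an object of numbers: "dx", "dy", "dz": the shift along the tool's x, y, z in m; "wx", "wy", "wz": the turn, a rotation vector about the tool's x, y, z in degrees. In form: [{"dx": .., "dy": .., "dz": .., "wx": .., "wy": .., "wz": ..}, ...]. A call has 1 to 20 rows; each row shifts and turns the commanded pose from where the row before left it, along the tool's axes as they then stand; what a row does not reach is not made up. A row lasts 1/10 s, in which the tool goes at most 50 mm and 8.59 degrees, less where a joint would pass 70% of its speed; a pose out of reach is approached as far as the arm can. A call is refused whole if a number of a shift passes 0.05 or a number of a turn 8.59, either way. A call with a gripper value outside its range is refused whole. "jaw" is the opening, from 0 (shut) to 1 (fully open), set as the call begins (left out, the last holds). The fingers move at their own pace and stop on an object; "grip_force" is the grip in N (left out, the last holds). Time passes only in rows, so rows that do not move let the fingers close. It gives the time, the measured TCP pose, the force, the opening and the grip force at its end, in the units of the state.
- r.get_state(): the state, without advancing time (a new reading comes with each control period).
- eyes.read_camera(name): name is "side" or "top" or "wrist"; returns the picture (384x512x3 uint8, blue, green, red); there is no depth.
- eyes.calibration(name): a dict with "camera_matrix" (3x3 intrinsics, pixels), "dist_coeffs" ([k1, k2, p1, p2, k3] as OpenCV has them; the pictures are not rectified), "R" (3x3) and "t" (3): a world point X has camera coordinates R X + t; the wrist camera has in their place "T_tool_cam" (4x4, takes a point from camera to tool coordinates, whose origin is the TCP and whose axes are the flange's). Camera axes: x right, y down, z forward; pixel columns grow to the right and rows downward; lengths in m; the calibration is good to about 2 mm. A picture is of the moment at which its call begins: read the wrist's pose just before it. calibration takes no time and is no camera call.
- r.job_done(): hands the job in; it is judged then, once.
The state is a dict: "t": time; "qpos": joint angles; "joint_vel": joint speeds; "joint_efforts": joint torques, N m; "ee_pos": TCP position; "orientation": TCP orientation; "ft_force": force on the tool from outside, world axes, zero at the start; "torque": the same for the moment, N m; "finger_gap": finger opening in m; "grip_force": force on a finger pad.
Only numpy, scipy, OpenCV 4.12 (cv2) and the standard library are available. Lean on these libraries where they do the work, as an engineer would, in place of code of your own. Each camera call takes 0.05 s, during which the arm holds its last target. There are 200 camera calls.

TASK

The stack feeder was emptied onto the worktop. First sweep every spilled workpiece into the blue catch tray with the orange-handled bench sweep - push them with its blade only, never with the fingers and without lifting them - until each lies in the tray, wholly past the ramp at its mouth, and stand the sweep back on the worktop clear of the tray. Then push the magazine tube fully down over the feeder's neck, lower the follower rod gently (not dropped) down the tube until it bottoms, and leave it there with the lower edge of its red band level with the tube's rim, which shows that the feeder is empty and the tube is home; disturb nothing else.

Things in the scene. Friction and masses are not known exactly. Their poses are not given: they have to be found in the camera images.
- tray: blue sheet-metal catch tray, fixed. Origin: worktop level under the middle of its flat floor; x points from the open side (facing about world -y) into the tray, y across, z up. Flat floor 2 mm high, x -65 to +65 mm, inner width 150 mm. Walls 35 mm high, 3 mm thick, on both sides and at x +65. Smooth ramp from the worktop (x -95) to the floor (x -65), between the side walls
- sweep: bench sweep, 220 g, standing loose on its foot. Origin: centre of the foot's underside, z up. Upright steel blade 100 mm wide (y), 40 mm high; its pushing face is at x +18 mm and looks to +x. Foot flange 36 mm (x) by 100 mm (y). Orange upright grip 26 mm (x) by 30 mm (y) up to z 95 mm, slimmer black cap on it up to 101 mm
- sweep_grip (a point): where to hold the sweep's grip: on the axis of the grip (2 mm behind the origin, at x -2), 72 mm over the underside; axes as sweep
- feeder: aluminium stack feeder, fixed. Origin: on the worktop on the neck's axis, z up. Base plate 80 mm (x) by 178 mm (y -135 to +43), 8 mm thick; chamber 76 x 76 mm, flat top at z 42 mm; on it a hollow steel neck, z 42 to 66 mm, outside 48, inside 43 mm, chamfered. The bore is blind: its flat deck is at z 8 mm. A small pneumatic cylinder at y -125 to -50, up to z 65 mm
- neck_top (a point): centre of the neck's mouth, 66 mm over the worktop
- tube: dark magazine tube with two bright rings, open at both ends, standing loose: outside 58 mm (59 at the rings), inside 52 mm, 90 mm long, 120 g. Origin: centre of its lower end, z up along the tube. Fully home on the neck, its lower end rests on the chamber's top, 42 mm over the worktop, and its rim is at 132 mm
- tube_rim (a point): centre of the tube's upper rim, 90 mm over its lower end
- rod: follower rod, 150 g, standing loose on its foot: foot 36 mm diameter, 12 mm high; stem 14 mm; red band 6 mm wide; black knob 28 mm diameter from 138 to 168 mm. Origin: centre of the foot's underside, z up along the rod. Bottomed in the feeder, its origin is 8 mm over the worktop
- rod_mark (a point): lower edge of the red band, on the rod's axis, 124 mm over the foot's underside; level with the tube's rim when the rod has bottomed and the tube is home
- rod_knob (a point): middle of the rod's knob, where to hold it: 153 mm over the foot's underside
- wp_1: spilled workpiece, a round cup 40 mm in diameter and 22 mm high, 60 g, loose, lying flat on the worktop (red, black or silver); may be absent. Origin: centre of its underside
- wp_2: spilled workpiece, a round cup 40 mm in diameter and 22 mm high, 60 g, loose, lying flat on the worktop (red, black or silver); may be absent. Origin: centre of its underside
- wp_3: spilled workpiece, a round cup 40 mm in diameter and 22 mm high, 60 g, loose, lying flat on the worktop (red, black or silver); may be absent. Origin: centre of its underside
- wp_4: spilled workpiece, a round cup 40 mm in diameter and 22 mm high, 60 g, loose, lying flat on the worktop (red, black or silver); may be absent. Origin: centre of its underside
- wp_5: spilled workpiece, a round cup 40 mm in diameter and 22 mm high, 60 g, loose, lying flat on the worktop (red, black or silver); may be absent. Origin: centre of its underside
- wp_6: spilled workpiece, a round cup 40 mm in diameter and 22 mm high, 60 g, loose, lying flat on the worktop (red, black or silver); may be absent. Origin: centre of its underside
- valve: bystander: solenoid valve, 22 x 91 x 48 mm, lying loose behind the tray; leave it alone
- relay: bystander: black relay with an orange tab, 29 x 21 x 40 mm, standing loose behind the feeder between two terminal blocks; leave it alone
- sensor: bystander: proximity sensor, 17 x 62 x 19 mm, lying loose near the front edge of the worktop at the right; leave it alone.
- rail: aluminium retaining rail, fixed, straight along the worktop's front edge (world y): 16 mm wide, 20 mm high, 313 mm long. Origin: middle of its underside; its inner face, which keeps workpieces from falling off, is 8 mm from there at +x. The way from the spill to the tray runs between the rail and the terminal block
- terminal (a point): front side (the end nearest to the rail, at worktop level) of the grey terminal block beside the way from the spill to the tray: fixed furniture, 75 mm wide (world y), 65 mm deep (world x), 36 mm high. Two more such blocks stand at x 0.465 to 0.53, y 0.09 to 0.17 and y 0.28 to 0.36
Things that resemble listed ones, but are neither listed nor needed, are in the scene too. What is shaped like the wp_5 but yellow is not meant. Leave any yellow look-alike of the wp_4 alone.

How it is judged:
By the outcome, as a careful person would: the job done as asked, in the order asked, and still so for the second after the job is handed in, with the robot touching nothing.
Of wp_1, wp_2, wp_3, wp_4, wp_5, wp_6 only 4 to 6 are there at a start; the rules pass over those that are not, and their reading is None.
At some moment in a run one of wp_1, wp_2, wp_3, wp_4, wp_5, wp_6 may be knocked a few centimetres aside while the robot is not near it.
It also fails if it takes over 210 s, if anything falls off the work surface, if the arm or the gripper's body presses on something with over 40 N, if the wrist force passes 120 N, or if a joint passes its speed limit or range.

## Working session

There is one attempt and no reset: what is moved stays moved. The work goes in short steps, Python scripts to look and compute and a tool call to move; the robot and the scene stay as the last step left them, time stands still between calls to the robot, and variables do not carry over. Pictures are saved under pics/ and viewed, at most 14 in all, crops included, and the job is handed in when it is done.

Besides the shell and the picture viewer there is one more tool, called after "Emit:" as a command line: name --argument value ..., lists and objects as JSON in quotes. move_arm: Moves the arm, as the interface text tells. Its arguments: {"type":"object","properties":{"motion":{"type":"array","items":{"type":"object","properties":{"dx":{"type":"number"},"dy":{"type":"number"},"dz":{"type":"number"},"wx":{"type":"number"},"wy":{"type":"number"},"wz":{"type":"number"}}}},"jaw":{"type":"number"},"grip_force":{"type":"number"}},"required":["motion"]}

```bash
ls; mkdir -p pics; cat > h.py <<'E'
import numpy as np, cv2, sys
from cell import r, eyes
from scipy.spatial.transform import Rotation as Ro
def cal(n):
    c=eyes.calibration(n); K=np.array(c["camera_matrix"]);D=np.array(c["dist_coeffs"])
    if n=="wrist":
        s=r.get_state(); q=s["orientation"]; T=np.eye(4); T[:3,:3]=Ro.from_quat([q[1],q[2],q[3],q[0]]).as_matrix(); T[:3,3]=s["ee_pos"]
        M=np.linalg.inv(T@np.array(c["T_tool_cam"])); return K,D,M[:3,:3],M[:3,3]
    return K,D,np.array(c["R"]),np.array(c["t"])
def ray(c,uv):
    K,D,R,t=c; p=cv2.undistortPoints(np.array([[uv]],float),K,D)[0,0]
    return -R.T@t, R.T@np.array([p[0],p[1],1])
def onz(c,uv,z):
    o,d=ray(c,uv); return o+d*(z-o[2])/d[2]
def proj(c,X):
    K,D,R,t=c; return cv2.projectPoints(np.array([X],float).reshape(-1,3),cv2.Rodrigues(R)[0],t,K,D)[0].reshape(-1,2)
def snap(n,f=None):
    c=cal(n); im=eyes.read_camera(n)
    if f: cv2.imwrite(f"pics/{f}.png",im)
    return c,im
E
python3 - <<'E'
from h import *
s=r.get_state(); print({k:np.round(v,3) for k,v in s.items()})
for n in("top","side","wrist"):
    c,im=snap(n,n+"0"); print(n,np.round(-c[2].T@c[3],3),np.round(c[2][2],2))
a=cv2.imread("pics/top0.png"); cv2.imwrite("pics/top0b.png",cv2.resize(a,(800,600)))
a=cv2.imread("pics/side0.png"); cv2.imwrite("pics/side0b.png",cv2.resize(a,(800,600)))
E
```

```text
pics
{'t': np.float64(0.0), 'qpos': array([-1.357,  0.577,  0.025,  1.438, -0.015,  1.129, -0.057]), 'joint_vel': array([-0.   , -0.001, -0.001,  0.001, -0.001,  0.001,  0.   ]), 'joint_efforts': array([-0.0000e+00, -7.6574e+01,  2.2500e+00, -2.8598e+01,  1.5000e-02,
        1.2000e-02, -0.0000e+00]), 'ee_pos': array([0.198, 0.645, 0.23 ]), 'orientation': array([-0.   ,  0.148,  0.989, -0.001]), 'ft_force': array([-0.105, -0.436, -1.05 ]), 'torque': array([-0.016,  0.016,  0.094]), 'grip_force': np.float64(0.0), 'finger_gap': np.float64(0.086)}
top [ 0.313 -0.201  1.713] [ 0.09  0.01 -1.  ]
side [ 0.399 -1.171  0.821] [ 0.04  0.81 -0.58]
wrist [0.128 0.668 0.373] [ 0.28 -0.09 -0.96]
```

View pics/top0b.png

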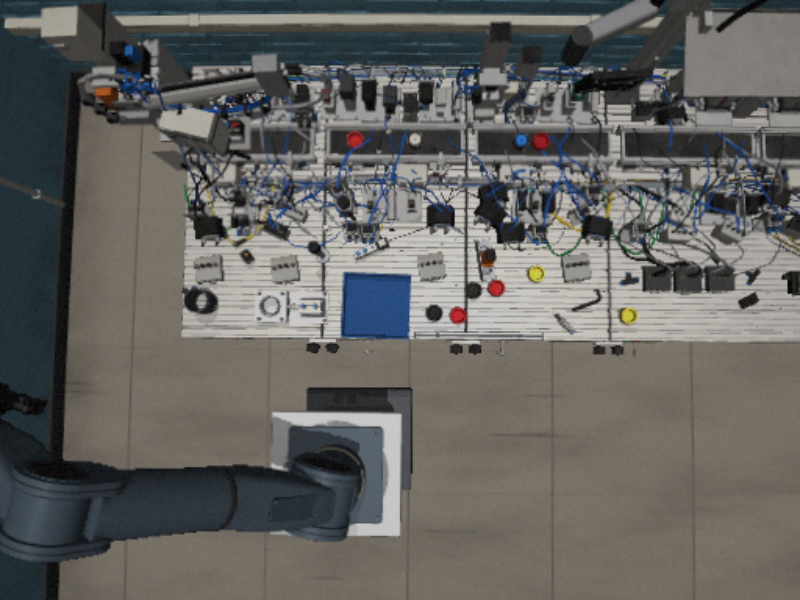

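View pics/side0b.png

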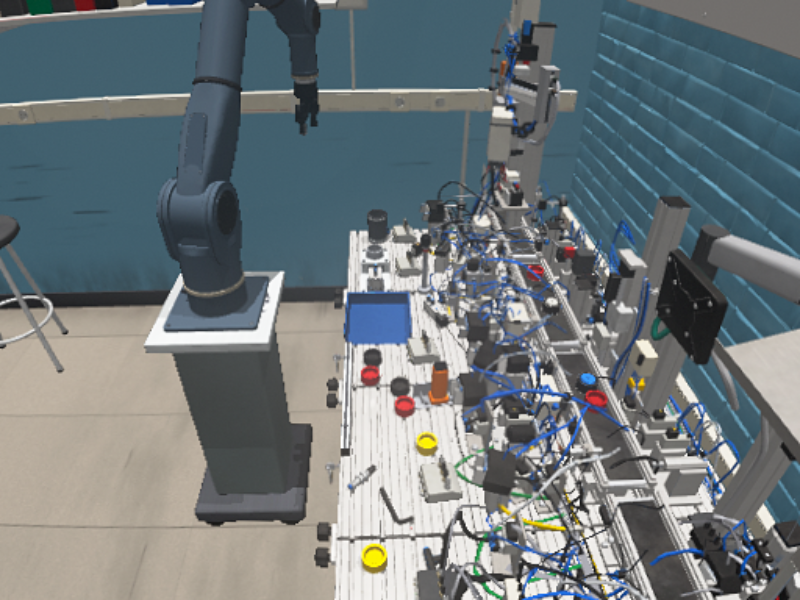

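The top view shows the tray at (376,306), a tube at (200,301), the feeder at (270,306), and the sweep near (487,262). Candidate workpieces are black (434,313), red (458,315), black (473,290) and red (496,288). The yellow ones at (536,273) and (628,316) are decoys, and so are the cups on the conveyor behind. Next is a close crop.

```bash
python3 - <<'E'
from h import *
a=cv2.imread("pics/top0.png")[150:225,110:410]; b=cv2.imread("pics/side0.png")[140:310,205:335]
cv2.imwrite("pics/crop1.png",np.vstack([cv2.resize(a,(800,200),interpolation=cv2.INTER_CUBIC)]))
cv2.imwrite("pics/crop2.png",cv2.resize(b,(458,600),interpolation=cv2.INTER_CUBIC))
c=cal("top")
s=512/800
for n,p,z in [("bk1",(434,313),.022),("rd1",(458,315),.022),("bk2",(473,290),.022),("rd2",(496,288),.022),("tray fl",(343,337),.035),("tray bl",(346,274),.035),("tray br",(409,275),.035),("tray fr",(410,337),.035),("sweep",(487,256),.1),("neck",(270,306),.066),("tube",(200,299),.09),("rod",(314,247),.168),("railR",(542,336),.02),("railL",(412,336),.02),("term",(432,278),0),("ylw",(536,273),.022)]:
    print(n,np.round(onz(c,(p[0]*s,p[1]*s),z),3))
E
```

```text
bk1 [ 0.395 -0.241  0.022]
rd1 [ 0.39  -0.299  0.022]
bk2 [ 0.452 -0.336  0.022]
rd2 [ 0.457 -0.392  0.022]
tray fl [ 0.334 -0.02   0.035]
tray bl [ 0.487 -0.025  0.035]
tray br [ 0.486 -0.179  0.035]
tray fr [ 0.336 -0.183  0.035]
sweep [ 0.526 -0.362  0.1  ]
neck [0.406 0.153 0.066]
tube [0.419 0.315 0.09 ]
rod [0.534 0.034 0.168]
railR [ 0.341 -0.505  0.02 ]
railL [ 0.338 -0.187  0.02 ]
term [ 0.483 -0.236  0.   ]
ylw [ 0.495 -0.491  0.022]
```

View pics/crop1.png

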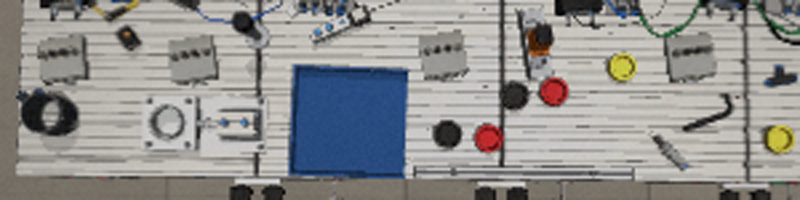

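View pics/crop2.png

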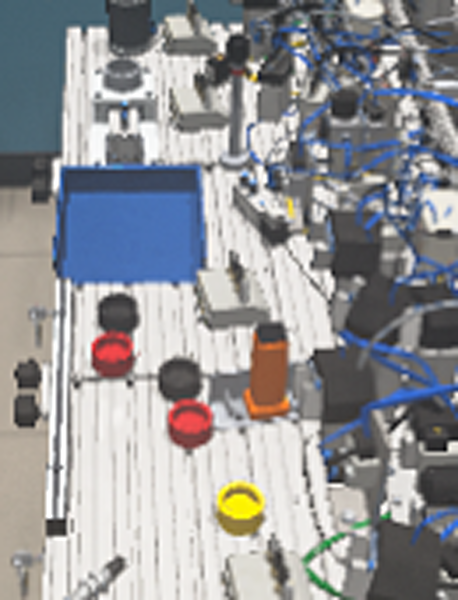

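Four workpieces are present: 2 black and 2 red. The sweep stands behind them with its blade facing roughly +y. The yellow cups are decoys. Now moving towards the spill for a close look.

Emit:
move_arm --motion '[{"wz":8.1,"dz":-0.008},{"wz":8.1,"dz":-0.008},{"wz":8.1,"dz":-0.008},{"wz":8.1,"dz":-0.008},{"wz":8.1,"dz":-0.008},{"wz":8.1,"dz":-0.008},{"wz":8.1,"dz":-0.008},{"wz":8.1,"dz":-0.008},{"wz":8.17}]' --jaw 1

```text
invalid input
```

Emit:
move_arm --motion '[{"dx":-0.041,"dy":0.042},{"dx":-0.041,"dy":0.042},{"dx":-0.041,"dy":0.042},{"dx":-0.041,"dy":0.042},{"dx":-0.041,"dy":0.042},{"dx":-0.041,"dy":0.042},{"dx":-0.04,"dy":0.002},{"dx":-0.04,"dy":0.002},{"dx":-0.04,"dy":0.002},{"dx":-0.04,"dy":0.002},{"dx":-0.04,"dy":0.002},{"dx":-0.04,"dy":0.002},{"dx":-0.04,"dy":0.002},{"dx":-0.04,"dy":0.002}]'

```text
invalid input
```

Emit:
move_arm --motion '[{"dx":-0.04,"dy":0.002},{"dx":-0.04,"dy":0.002},{"dx":-0.04,"dy":0.002},{"dx":-0.04,"dy":0.002},{"dx":-0.04,"dy":0.002},{"dx":-0.04,"dy":0.002},{"dx":-0.04,"dy":0.002},{"dx":-0.04},{"dx":-0.03},{},{}]'

```text
invalid input
```

```bash
python3 - <<'E'
from h import *
s=r.get_state();print(np.round(s["qpos"],2))
c,im=snap("wrist","w1"); cv2.imwrite("pics/w1b.png",cv2.resize(im,(800,600)))
E
```

```text
[-1.36  0.58  0.02  1.44 -0.01  1.13 -0.06]
```

View pics/w1b.png

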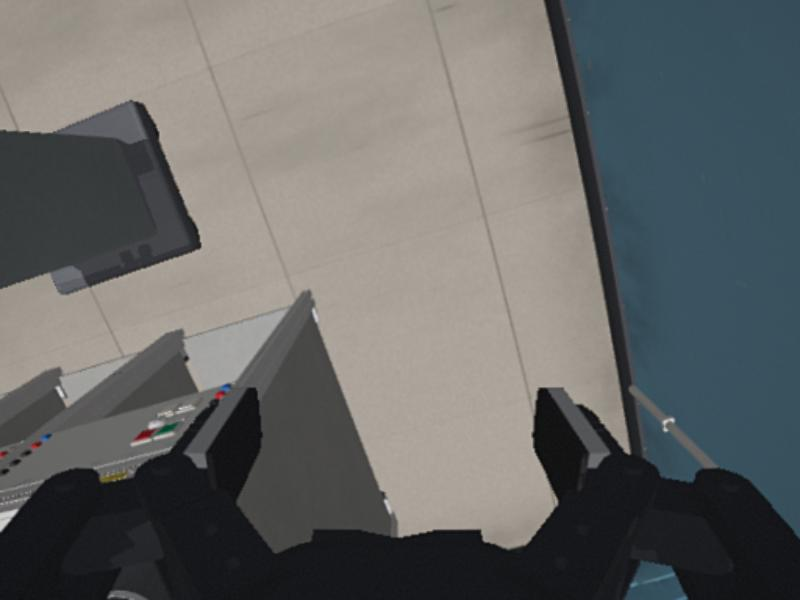

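The arm has not moved, because the rows were rejected. They may need all six keys, so I'll try that.

Emit:
move_arm --motion '[{"dx":0,"dy":0,"dz":-0.008,"wx":0,"wy":0,"wz":8.1},{"dx":0,"dy":0,"dz":-0.008,"wx":0,"wy":0,"wz":8.1},{"dx":0,"dy":0,"dz":-0.008,"wx":0,"wy":0,"wz":8.1},{"dx":0,"dy":0,"dz":-0.008,"wx":0,"wy":0,"wz":8.1},{"dx":0,"dy":0,"dz":-0.008,"wx":0,"wy":0,"wz":8.1},{"dx":0,"dy":0,"dz":-0.008,"wx":0,"wy":0,"wz":8.1},{"dx":0,"dy":0,"dz":-0.008,"wx":0,"wy":0,"wz":8.1},{"dx":0,"dy":0,"dz":-0.008,"wx":0,"wy":0,"wz":8.1},{"dx":0,"dy":0,"dz":0,"wx":0,"wy":0,"wz":8.1}]' --jaw 1 --grip_force 60

```text
t: 1.1
ee_pos: [0.1982, 0.6457, 0.2963]
orientation: [-0.0, 0.709, 0.705, 0.001]
ft_force: [-0.1, 0.6, 0.3]
finger_gap: 0.0856
grip_force: 0.0
```

Emit:
move_arm --motion '[{"dx":-0.041,"dy":0.042,"dz":0,"wx":0,"wy":0,"wz":0},{"dx":-0.041,"dy":0.042,"dz":0,"wx":0,"wy":0,"wz":0},{"dx":-0.041,"dy":0.042,"dz":0,"wx":0,"wy":0,"wz":0},{"dx":-0.041,"dy":0.042,"dz":0,"wx":0,"wy":0,"wz":0},{"dx":-0.041,"dy":0.042,"dz":0,"wx":0,"wy":0,"wz":0},{"dx":-0.041,"dy":0.042,"dz":0,"wx":0,"wy":0,"wz":0},{"dx":-0.04,"dy":0.002,"dz":0,"wx":0,"wy":0,"wz":0},{"dx":-0.04,"dy":0.002,"dz":0,"wx":0,"wy":0,"wz":0},{"dx":-0.04,"dy":0.002,"dz":0,"wx":0,"wy":0,"wz":0},{"dx":-0.04,"dy":0.002,"dz":0,"wx":0,"wy":0,"wz":0},{"dx":-0.04,"dy":0.002,"dz":0,"wx":0,"wy":0,"wz":0},{"dx":-0.04,"dy":0.002,"dz":0,"wx":0,"wy":0,"wz":0},{"dx":-0.04,"dy":0.002,"dz":0,"wx":0,"wy":0,"wz":0},{"dx":-0.04,"dy":0.002,"dz":0,"wx":0,"wy":0,"wz":0}]'

```text
t: 2.5
ee_pos: [0.4288, 0.1143, 0.2954]
orientation: [-0.0, 0.707, 0.707, 0.0]
ft_force: [-0.1, -0.7, -0.6]
finger_gap: 0.0854
grip_force: 0.0
```

Emit:
move_arm --motion '[{"dx":-0.04,"dy":0.002,"dz":0,"wx":0,"wy":0,"wz":0},{"dx":-0.04,"dy":0.002,"dz":0,"wx":0,"wy":0,"wz":0},{"dx":-0.04,"dy":0.002,"dz":0,"wx":0,"wy":0,"wz":0},{"dx":-0.04,"dy":0.002,"dz":0,"wx":0,"wy":0,"wz":0},{"dx":-0.04,"dy":0.002,"dz":0,"wx":0,"wy":0,"wz":0},{"dx":-0.04,"dy":0.002,"dz":0,"wx":0,"wy":0,"wz":0},{"dx":-0.04,"dy":0.002,"dz":0,"wx":0,"wy":0,"wz":0},{"dx":-0.04,"dy":0,"dz":0,"wx":0,"wy":0,"wz":0},{"dx":-0.03,"dy":0,"dz":0,"wx":0,"wy":0,"wz":0},{"dx":0,"dy":0,"dz":0,"wx":0,"wy":0,"wz":0},{"dx":0,"dy":0,"dz":0,"wx":0,"wy":0,"wz":0}]'

```text
t: 3.6
ee_pos: [0.443, -0.2343, 0.2951]
orientation: [-0.0, 0.707, 0.707, -0.0]
ft_force: [-0.0, 1.0, -0.6]
finger_gap: 0.0853
grip_force: 0.0
```

```bash
python3 - <<'E'
from h import *
s=r.get_state();print(np.round(s["qpos"],2))
c,im=snap("wrist","w1"); cv2.imwrite("pics/w1b.png",cv2.resize(im,(800,600)))
E
```

```text
[-0.11  0.31  0.68  1.8  -0.22  1.11  0.65]
```

View pics/w1b.png

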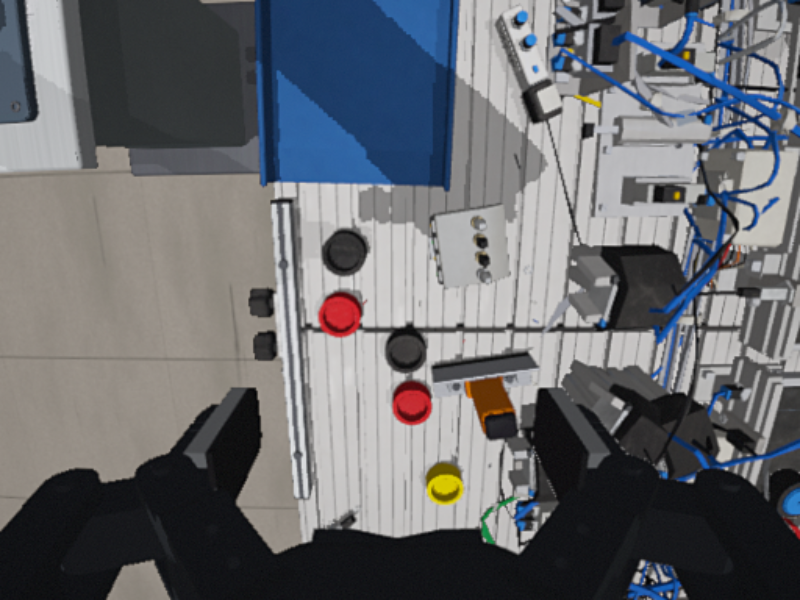

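The wrist view shows, left to right in image terms: the tray mouth at (265..448,187), cups at (346,251), (341,313), (406,350) and (412,402), the rail from (283,200) to (300,498), the terminal front edge around (435,250), and the sweep's blade top edge (433,365)–(533,355) with its grip at (492,405). Next, convert these to world points.

```bash
python3 - <<'E'
from h import *
c=cal("wrist"); s=.64
def P(n,p,z): print(n,np.round(onz(c,(p[0]*s,p[1]*s),z),4))
for n,p,z in [("bk1",(346,250),.022),("rd1",(341,312),.022),("bk2",(406,348),.022),("rd2",(412,401),.022),("yl",(446,482),.022),
 ("trL",(265,186),.035),("trR",(448,187),.035),("bladeF L",(432,362),.04),("bladeF R",(532,354),.04),("captop",(500,426),.101),("cap base",(484,381),.04),
 ("rail in top",(292,201),.02),("rail in bot",(309,498),.02),("term a",(431,211),.036),("term b",(440,285),.036),("term c",(502,205),.036),("tr fl",(511,272),.036)]: P(n,p,z)
im=cv2.imread("pics/w1.png"); h=cv2.cvtColor(im,cv2.COLOR_BGR2HSV)
m=cv2.inRange(h,(5,150,80),(18,255,255)); n,l,st,ce=cv2.connectedComponentsWithStats(m)
for i in range(1,n):
    if st[i,4]>40: print("orange",st[i],ce[i]/s)
E
```

```text
bk1 [ 0.3983 -0.2326  0.022 ]
rd1 [ 0.392  -0.2905  0.022 ]
bk2 [ 0.4525 -0.3262  0.022 ]
rd2 [ 0.4588 -0.3824  0.022 ]
yl [ 0.4958 -0.4781  0.022 ]
trL [ 0.3332 -0.1759  0.035 ]
trR [ 0.4862 -0.177   0.035 ]
bladeF L [ 0.476  -0.3327  0.04  ]
bladeF R [ 0.5676 -0.3249  0.04  ]
captop [ 0.5281 -0.3629  0.101 ]
cap base [ 0.5249 -0.352   0.04  ]
rail in top [ 0.352  -0.1896  0.02  ]
rail in bot [ 0.3496 -0.5012  0.02  ]
term a [ 0.4724 -0.1968  0.036 ]
term b [ 0.4816 -0.2611  0.036 ]
term c [ 0.5321 -0.1914  0.036 ]
tr fl [ 0.5436 -0.2491  0.036 ]
orange [298 241  31  36 550] [488.15909091 397.19602273]
```

```bash
python3 - <<'E'
from h import *
for n,f in(("top","top0"),("side","side0"),("wrist","w1")):
    c=cal(n); im=cv2.imread(f"pics/{f}.png"); h=cv2.cvtColor(im,cv2.COLOR_BGR2HSV)
    for nm,m,z in (("red",cv2.inRange(h,(0,150,80),(4,255,255))|cv2.inRange(h,(172,150,80),(180,255,255)),.014),("yel",cv2.inRange(h,(24,150,100),(34,255,255)),.014),("or",cv2.inRange(h,(5,150,60),(18,255,255)),.07)):
        k,l,st,ce=cv2.connectedComponentsWithStats(m)
        for i in range(1,k):
            p=onz(c,ce[i],z)
            if st[i,4]>15 and .3<p[0]<.6 and -.6<p[1]<0.1: print(n,nm,st[i,4],np.round(p,4))
E
```

```text
top red 73 [ 0.4595 -0.3924  0.014 ]
top red 82 [ 0.3914 -0.2996  0.014 ]
top yel 66 [ 0.4957 -0.4911  0.014 ]
top or 40 [ 0.5187 -0.3625  0.07  ]
side red 52 [ 0.3879 -0.2949  0.014 ]
side red 67 [ 0.4565 -0.3882  0.014 ]
side yel 91 [ 0.4927 -0.4858  0.014 ]
side or 66 [ 0.5272 -0.3727  0.07  ]
side or 50 [ 0.5166 -0.4313  0.07  ]
wrist red 563 [ 0.3895 -0.2958  0.014 ]
wrist red 483 [ 0.4586 -0.3885  0.014 ]
wrist yel 56 [ 0.4948 -0.4666  0.014 ]
wrist yel 340 [ 0.4949 -0.4907  0.014 ]
wrist or 556 [ 0.5234 -0.3531  0.07  ]
```

```bash
python3 - <<'E'
from h import *
c=cal("wrist"); s=.64
def P(n,p,z): print(n,np.round(onz(c,(p[0]*s,p[1]*s),z),4))
for n,p,z in [("faceb L",(432,362),0),("faceb R",(532,353),0),("facet L",(433,382),.04),("facet R",(537,372),.04),("cap",(501,427),.101),("term a",(431,211),0.),("term b",(440,285),0.),("trayL b",(265,186),0),("trayR b",(448,187),0),("rail top in",(292,201),.02),("rail b in",(294,201),.0),("bk1",(346,251),.014),("bk2",(406,350),.014)]: P(n,p,z)
print(-c[2].T@c[3])
E
```

```text
faceb L [ 0.4793 -0.3503  0.    ]
faceb R [ 0.5799 -0.3406  0.    ]
facet L [ 0.4774 -0.3529  0.04  ]
facet R [ 0.5739 -0.343   0.04  ]
cap [ 0.529  -0.3638  0.101 ]
term a [ 0.4749 -0.2002  0.    ]
term b [ 0.485  -0.2702  0.    ]
trayL b [ 0.3236 -0.1774  0.    ]
trayR b [ 0.4899 -0.1786  0.    ]
rail top in [ 0.352  -0.1896  0.02  ]
rail b in [ 0.3495 -0.1911  0.    ]
bk1 [ 0.3974 -0.2349  0.014 ]
bk2 [ 0.4527 -0.3315  0.014 ]
[ 0.44379159 -0.15849321  0.43774324]
```

```bash
python3 - <<'E'
from h import *
c=cal("wrist"); im=cv2.imread("pics/w1.png")
o=np.array([.530,-.364]); 
def box(im,X,Y,z,col):
    a=np.radians(5.5);R=np.array([[np.cos(a),-np.sin(a)],[np.sin(a),np.cos(a)]])
    q=[list(o+R@np.array(p))+[z] for p in[(X[0],Y[0]),(X[1],Y[0]),(X[1],Y[1]),(X[0],Y[1])]]
    cv2.polylines(im,[(proj(c,q)-off)[:,None].__mul__(6).astype(np.int32)],True,col,1)
off=np.array([270,190]); b=cv2.resize(im[190:290,270:400],None,fx=6,fy=6,interpolation=cv2.INTER_CUBIC)
box(b,(-.013,.013),(-.015,.015),.095,(255,0,0)); box(b,(-.011,.011),(-.04,-.025),.053,(0,255,0)); box(b,(.025,.04),(-.011,.011),.053,(0,255,255)); box(b,(-.05,.05),(-.018,.018),0,(0,0,255))
cv2.imwrite("pics/c3.png",b)
E
```

```text
(no output)
```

View pics/c3.png

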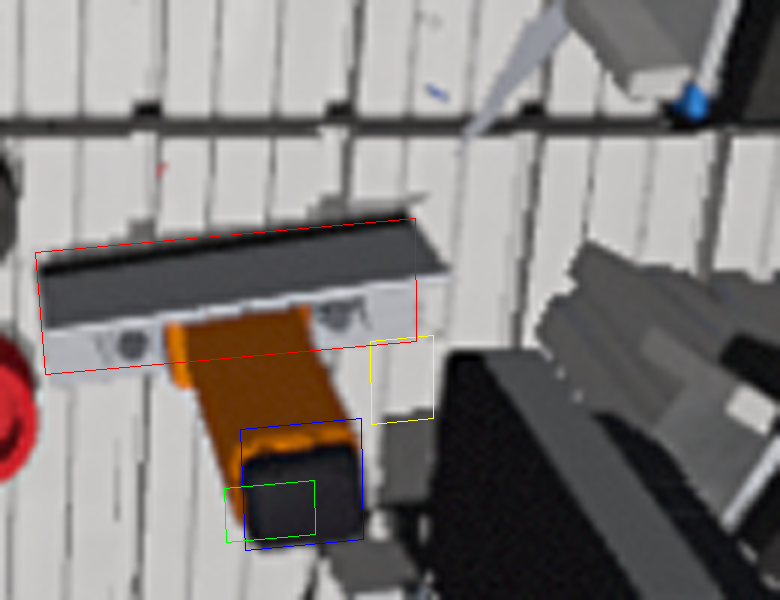

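The model overlay matches the sweep at about (0.531,-0.366), yaw 95.5°. The finger site closing along y is free, so I'll approach there.

Emit:
move_arm --motion '[{"dx":0,"dy":0,"dz":0,"wx":0,"wy":0,"wz":8.45},{"dx":0,"dy":0,"dz":0,"wx":0,"wy":0,"wz":8.45},{"dx":0,"dy":0,"dz":0,"wx":0,"wy":0,"wz":8.45},{"dx":0,"dy":0,"dz":0,"wx":0,"wy":0,"wz":8.45},{"dx":0,"dy":0,"dz":0,"wx":0,"wy":0,"wz":8.45},{"dx":0,"dy":0,"dz":0,"wx":0,"wy":0,"wz":8.45},{"dx":0,"dy":0,"dz":0,"wx":0,"wy":0,"wz":8.45},{"dx":0,"dy":0,"dz":0,"wx":0,"wy":0,"wz":8.45},{"dx":0,"dy":0,"dz":0,"wx":0,"wy":0,"wz":8.45},{"dx":0,"dy":0,"dz":0,"wx":0,"wy":0,"wz":8.45},{"dx":0.025,"dy":0.047,"dz":0,"wx":0,"wy":0,"wz":0},{"dx":0.025,"dy":0.047,"dz":0,"wx":0,"wy":0,"wz":0},{"dx":0.025,"dy":0.047,"dz":0,"wx":0,"wy":0,"wz":0},{"dx":0,"dy":0,"dz":0.03,"wx":0,"wy":0,"wz":0},{"dx":0,"dy":0,"dz":0.03,"wx":0,"wy":0,"wz":0},{"dx":0,"dy":0,"dz":0.03,"wx":0,"wy":0,"wz":0},{"dx":0,"dy":0,"dz":0.03,"wx":0,"wy":0,"wz":0},{"dx":0,"dy":0,"dz":0,"wx":0,"wy":0,"wz":0}]' --jaw 0.65

```text
t: 5.45
ee_pos: [0.5259, -0.3552, 0.1715]
orientation: [-0.003, 0.999, 0.05, -0.002]
ft_force: [0.1, -0.1, 0.2]
finger_gap: 0.0556
grip_force: 0.0
```

```bash
python3 - <<'E'
from h import *
s=r.get_state();print(np.round(s["qpos"],2),s["ee_pos"],s["orientation"])
c,im=snap("wrist","w2"); h=cv2.cvtColor(im,cv2.COLOR_BGR2HSV)
# cap centre: dark blob by orange
m=cv2.inRange(h,(5,150,50),(18,255,255)); k,l,st,ce=cv2.connectedComponentsWithStats(m)
for i in range(1,k):
    if st[i,4]>60: print(st[i],ce[i],onz(c,ce[i],.07))
print(proj(c,[[.531,-.367,.101],[.531,-.367,.07],[.531,-.367,.04]]))
cv2.imwrite("pics/w2b.png",im)
E
```

```text
[ 0.04  0.74  0.89  1.64 -0.63  1.08 -0.36] [ 0.5259257  -0.35519596  0.17150554] [-0.00265778  0.99876797  0.04950166 -0.00225142]
[252 159  34  54 859] [266.39697322 174.59720605] [ 0.54504852 -0.36260824  0.07      ]
[[271.60245712 203.04171248]
 [269.72169569 191.3072084 ]
 [268.27432486 182.2929486 ]]
```

View pics/w2b.png

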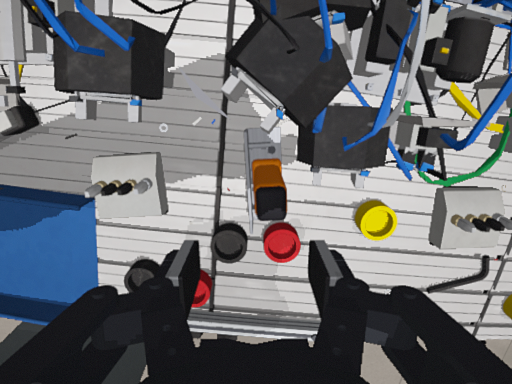

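Picture w2 shows the sweep's cap at (272,204), matching the predicted (271.6,203). Descend and grip.

Emit:
move_arm --motion '[{"dx":0.004,"dy":0.012,"dz":0.01,"wx":0,"wy":0,"wz":0},{"dx":0,"dy":0,"dz":0.02,"wx":0,"wy":0,"wz":0},{"dx":0,"dy":0,"dz":0.02,"wx":0,"wy":0,"wz":0},{"dx":0,"dy":0,"dz":0.02,"wx":0,"wy":0,"wz":0},{"dx":0,"dy":0,"dz":0.02,"wx":0,"wy":0,"wz":0},{"dx":0,"dy":0,"dz":0.02,"wx":0,"wy":0,"wz":0},{"dx":0,"dy":0,"dz":0.008,"wx":0,"wy":0,"wz":0},{"dx":0,"dy":0,"dz":0,"wx":0,"wy":0,"wz":0},{"dx":0,"dy":0,"dz":0,"wx":0,"wy":0,"wz":0}]'

```text
t: 6.4
ee_pos: [0.5319, -0.3715, 0.0585]
orientation: [0.001, 0.999, 0.048, 0.001]
ft_force: [0.5, 0.3, -0.5]
finger_gap: 0.0559
grip_force: 0.0
```

Emit:
move_arm --motion '[{"dx":0,"dy":0,"dz":0,"wx":0,"wy":0,"wz":0},{"dx":0,"dy":0,"dz":0,"wx":0,"wy":0,"wz":0},{"dx":0,"dy":0,"dz":0,"wx":0,"wy":0,"wz":0},{"dx":0,"dy":0,"dz":0,"wx":0,"wy":0,"wz":0},{"dx":0,"dy":0,"dz":0,"wx":0,"wy":0,"wz":0},{"dx":0,"dy":0,"dz":0,"wx":0,"wy":0,"wz":0},{"dx":0,"dy":0,"dz":0,"wx":0,"wy":0,"wz":0},{"dx":0,"dy":0,"dz":0,"wx":0,"wy":0,"wz":0}]' --jaw 0 --grip_force 60

```text
t: 7.2
ee_pos: [0.5316, -0.3708, 0.0581]
orientation: [0.0, 0.999, 0.048, 0.0]
ft_force: [-2.0, 1.9, 6.6]
finger_gap: 0.0255
grip_force: 60.3
```

Gripped (gap 25.5 mm). Lift, turn the blade to face -x and put it behind the right-hand pair.

Emit:
move_arm --motion '[{"dx":0,"dy":0,"dz":-0.02,"wx":0,"wy":0,"wz":0},{"dx":0,"dy":0,"dz":-0.025,"wx":0,"wy":0,"wz":0},{"dx":-0.015,"dy":-0.012,"dz":0,"wx":0,"wy":0,"wz":0},{"dx":0,"dy":0,"dz":0,"wx":0,"wy":0,"wz":-7},{"dx":0,"dy":0,"dz":0,"wx":0,"wy":0,"wz":-7},{"dx":0,"dy":0,"dz":0,"wx":0,"wy":0,"wz":-7},{"dx":0,"dy":0,"dz":0,"wx":0,"wy":0,"wz":-7},{"dx":0,"dy":0,"dz":0,"wx":0,"wy":0,"wz":-7},{"dx":0,"dy":0,"dz":0,"wx":0,"wy":0,"wz":-7},{"dx":0,"dy":0,"dz":0,"wx":0,"wy":0,"wz":-7},{"dx":0,"dy":0,"dz":0,"wx":0,"wy":0,"wz":-7},{"dx":0,"dy":0,"dz":0,"wx":0,"wy":0,"wz":-7},{"dx":0,"dy":0,"dz":0,"wx":0,"wy":0,"wz":-7},{"dx":0,"dy":0,"dz":0,"wx":0,"wy":0,"wz":-7},{"dx":0,"dy":0,"dz":0,"wx":0,"wy":0,"wz":-7},{"dx":0,"dy":0,"dz":0,"wx":0,"wy":0,"wz":-0.5},{"dx":0,"dy":0,"dz":0,"wx":0,"wy":0,"wz":0},{"dx":0,"dy":0,"dz":0,"wx":0,"wy":0,"wz":0}]'

```text
t: 9.0
ee_pos: [0.5152, -0.3601, 0.1022]
orientation: [-0.0, 0.708, 0.706, -0.0]
ft_force: [0.5, 0.4, -1.8]
finger_gap: 0.0254
grip_force: 59.6
```

```bash
python3 - <<'E'
from h import *
s=r.get_state();print(np.round(s["qpos"],2),s["ee_pos"],s["orientation"])
c,im=snap("wrist","w3"); cv2.imwrite("pics/w3b.png",im)
E
```

```text
[ 0.29  0.68  0.41  1.73 -0.35  0.81  0.86] [ 0.51516695 -0.3601223   0.10219431] [-1.11308009e-04  7.07877149e-01  7.06335562e-01 -5.70294868e-05]
```

View pics/w3b.png

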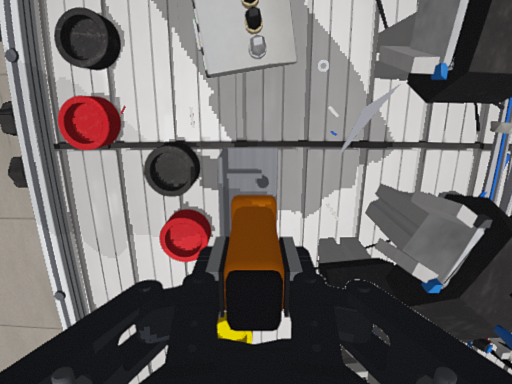

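w3 shows the four cups undisturbed and the blade (left edge at px 218) to the right of bk2 (172,168) and rd2 (185,235). Lower it and push towards -x.

Emit:
move_arm --motion '[{"dx":0,"dy":0,"dz":0.02,"wx":0,"wy":0,"wz":0},{"dx":0,"dy":0,"dz":0.02,"wx":0,"wy":0,"wz":0},{"dx":0,"dy":-0.01,"dz":0,"wx":0,"wy":0,"wz":0},{"dx":0,"dy":-0.01,"dz":0,"wx":0,"wy":0,"wz":0},{"dx":0,"dy":-0.01,"dz":0,"wx":0,"wy":0,"wz":0},{"dx":0,"dy":-0.01,"dz":0,"wx":0,"wy":0,"wz":0},{"dx":0,"dy":-0.01,"dz":0,"wx":0,"wy":0,"wz":0},{"dx":0,"dy":-0.01,"dz":0,"wx":0,"wy":0,"wz":0},{"dx":0,"dy":0,"dz":0,"wx":0,"wy":0,"wz":0},{"dx":0,"dy":0.02,"dz":0,"wx":0,"wy":0,"wz":0},{"dx":0,"dy":0,"dz":-0.02,"wx":0,"wy":0,"wz":0},{"dx":0,"dy":0,"dz":-0.03,"wx":0,"wy":0,"wz":0},{"dx":-0.02,"dy":0,"dz":0,"wx":0,"wy":0,"wz":0},{"dx":-0.03,"dy":0,"dz":0,"wx":0,"wy":0,"wz":0},{"dx":-0.03,"dy":0,"dz":0,"wx":0,"wy":0,"wz":0}]'

```text
t: 10.55
ee_pos: [0.4759, -0.4406, 0.1127]
orientation: [0.0, 0.706, 0.708, 0.0]
ft_force: [0.6, 0.0, -1.4]
finger_gap: 0.0248
grip_force: 59.8
```

Emit:
move_arm --motion '[{"dx":0,"dy":0,"dz":0,"wx":0,"wy":0,"wz":7.5},{"dx":0,"dy":0,"dz":0,"wx":0,"wy":0,"wz":7.5},{"dx":0,"dy":0,"dz":0,"wx":0,"wy":0,"wz":7.5},{"dx":0,"dy":0,"dz":0,"wx":0,"wy":0,"wz":7.5},{"dx":0,"dy":0,"dz":0,"wx":0,"wy":0,"wz":7.5},{"dx":0,"dy":0,"dz":0,"wx":0,"wy":0,"wz":7.5},{"dx":0,"dy":0,"dz":0,"wx":0,"wy":0,"wz":7.5},{"dx":0,"dy":0,"dz":0,"wx":0,"wy":0,"wz":7.5},{"dx":0,"dy":0,"dz":0,"wx":0,"wy":0,"wz":7.5},{"dx":0,"dy":0,"dz":0,"wx":0,"wy":0,"wz":7.5},{"dx":0,"dy":0,"dz":0,"wx":0,"wy":0,"wz":7.5},{"dx":0,"dy":0,"dz":0,"wx":0,"wy":0,"wz":7.5},{"dx":0,"dy":0,"dz":0,"wx":0,"wy":0,"wz":0},{"dx":0,"dy":0,"dz":0,"wx":0,"wy":0,"wz":0}]'

```text
t: 11.95
ee_pos: [0.4755, -0.44, 0.1121]
orientation: [-0.0, 1.0, 0.002, -0.0]
ft_force: [-0.3, 0.8, -1.9]
finger_gap: 0.0252
grip_force: 59.8
```

```bash
cat >> h.py <<'E'
def cups(n="top",name=None):
    c,im=snap(n,name); h=cv2.cvtColor(im,cv2.COLOR_BGR2HSV); out=[]
    red=cv2.inRange(h,(0,150,80),(4,255,255))|cv2.inRange(h,(172,150,80),(180,255,255)); blk=cv2.inRange(h,(0,0,0),(180,255,75))
    for nm,m in (("red",red),("blk",blk)):
        k,l,st,ce=cv2.connectedComponentsWithStats(m)
        for i in range(1,k):
            p=onz(c,ce[i],.014)
            if st[i,4]>25 and .33<p[0]<.5 and -.55<p[1]<0.0: print(n,nm,st[i],np.round(p[:2],3))
E
python3 - <<'E'
from h import *
s=r.get_state();print(np.round(s["qpos"],2),s["ee_pos"],s["orientation"])
cups("top","t4");cups("side","s4")
E
```

```text
[ 0.22  0.81  0.84  1.67 -0.71  0.99 -0.25] [ 0.4754794  -0.44000714  0.11207002] [-3.13114487e-05  9.99996924e-01  2.47000108e-03 -2.24892257e-04]
top red [313 191  10  10  79] [ 0.415 -0.393]
top red [288 197  11  10  81] [ 0.391 -0.299]
top blk [ 179  103  194  243 8504] [ 0.337 -0.115]
side red [231 234  11   9  67] [ 0.387 -0.292]
side red [239 254   9   9  51] [ 0.408 -0.39 ]
side blk [233 224  11  10  74] [ 0.393 -0.243]
side blk [239 249   9   5  29] [ 0.408 -0.353]
```

Emit:
move_arm --motion '[{"dx":-0.034,"dy":0.004,"dz":0,"wx":0,"wy":0,"wz":0},{"dx":-0.034,"dy":0.004,"dz":0,"wx":0,"wy":0,"wz":0},{"dx":0,"dy":0,"dz":0.025,"wx":0,"wy":0,"wz":0},{"dx":0,"dy":0,"dz":0.025,"wx":0,"wy":0,"wz":0},{"dx":0,"dy":0,"dz":0,"wx":0,"wy":0,"wz":0},{"dx":0,"dy":-0.01,"dz":0,"wx":0,"wy":0,"wz":0},{"dx":0,"dy":-0.01,"dz":0,"wx":0,"wy":0,"wz":0},{"dx":0,"dy":-0.01,"dz":0,"wx":0,"wy":0,"wz":0},{"dx":0,"dy":-0.01,"dz":0,"wx":0,"wy":0,"wz":0},{"dx":0,"dy":-0.01,"dz":0,"wx":0,"wy":0,"wz":0},{"dx":0,"dy":-0.01,"dz":0,"wx":0,"wy":0,"wz":0},{"dx":0,"dy":-0.01,"dz":0,"wx":0,"wy":0,"wz":0},{"dx":0,"dy":-0.01,"dz":0,"wx":0,"wy":0,"wz":0},{"dx":0,"dy":-0.01,"dz":0,"wx":0,"wy":0,"wz":0},{"dx":0,"dy":-0.01,"dz":0,"wx":0,"wy":0,"wz":0},{"dx":0,"dy":-0.01,"dz":0,"wx":0,"wy":0,"wz":0},{"dx":0,"dy":-0.01,"dz":0,"wx":0,"wy":0,"wz":0},{"dx":0,"dy":0,"dz":0,"wx":0,"wy":0,"wz":0}]'

```text
t: 13.85
ee_pos: [0.4073, -0.3262, 0.062]
orientation: [-0.001, 1.0, 0.001, -0.0]
ft_force: [-0.2, 0.4, -2.0]
finger_gap: 0.0253
grip_force: 59.8
```

```bash
python3 - <<'E'
from h import *
s=r.get_state();print(np.round(s["qpos"],2),s["ee_pos"],s["orientation"])
cups("side","s5"); cups("top","t5")
a=cv2.imread("pics/s5.png")[175:275,200:300]
cv2.imwrite("pics/c5.png",cv2.resize(a,(500,500),interpolation=cv2.INTER_CUBIC))
E
```

```text
[ 0.1   0.73  0.79  2.04 -0.81  0.71 -0.15] [ 0.40726902 -0.32616044  0.06202868] [-9.64526385e-04  9.99998984e-01  1.01602550e-03 -2.65007969e-04]
side blk [229 190  26  48 604] [ 0.409 -0.144]
```

View pics/c5.png

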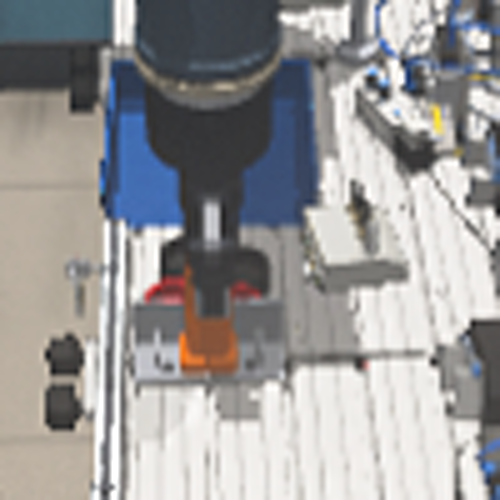

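c5 shows the reds side by side just ahead of the blade and the blacks in front of them, a neat 2×2. Keep pushing.

Emit:
move_arm --motion '[{"dx":0,"dy":-0.01,"dz":0,"wx":0,"wy":0,"wz":0},{"dx":0,"dy":-0.01,"dz":0,"wx":0,"wy":0,"wz":0},{"dx":0,"dy":-0.01,"dz":0,"wx":0,"wy":0,"wz":0},{"dx":0,"dy":-0.01,"dz":0,"wx":0,"wy":0,"wz":0},{"dx":0,"dy":-0.01,"dz":0,"wx":0,"wy":0,"wz":0},{"dx":0,"dy":-0.01,"dz":0,"wx":0,"wy":0,"wz":0},{"dx":0,"dy":-0.01,"dz":0,"wx":0,"wy":0,"wz":0},{"dx":0,"dy":-0.01,"dz":0,"wx":0,"wy":0,"wz":0},{"dx":0,"dy":-0.01,"dz":0,"wx":0,"wy":0,"wz":0},{"dx":0,"dy":-0.01,"dz":0,"wx":0,"wy":0,"wz":0},{"dx":0,"dy":0,"dz":0,"wx":0,"wy":0,"wz":0}]'

```text
t: 15.05
ee_pos: [0.407, -0.2262, 0.0621]
orientation: [-0.001, 1.0, 0.001, -0.0]
ft_force: [0.4, 0.4, -1.9]
finger_gap: 0.0252
grip_force: 59.9
```

Emit:
move_arm --motion '[{"dx":0,"dy":-0.01,"dz":0,"wx":0,"wy":0,"wz":0},{"dx":0,"dy":-0.01,"dz":0,"wx":0,"wy":0,"wz":0},{"dx":0,"dy":-0.01,"dz":0,"wx":0,"wy":0,"wz":0},{"dx":0,"dy":-0.01,"dz":0,"wx":0,"wy":0,"wz":0},{"dx":0,"dy":-0.01,"dz":0,"wx":0,"wy":0,"wz":0},{"dx":0,"dy":-0.01,"dz":0,"wx":0,"wy":0,"wz":0},{"dx":0,"dy":-0.01,"dz":0,"wx":0,"wy":0,"wz":0},{"dx":0,"dy":0,"dz":0,"wx":0,"wy":0,"wz":0}]'

```text
t: 15.85
ee_pos: [0.4069, -0.1562, 0.0621]
orientation: [-0.001, 1.0, 0.001, -0.0]
ft_force: [0.1, 0.4, -2.1]
finger_gap: 0.0254
grip_force: 59.9
```

```bash
python3 - <<'E'
from h import *
s=r.get_state();print(np.round(s["qpos"],2),s["ee_pos"],s["ft_force"])
c,im=snap("wrist","w6"); c2,im2=snap("side","s6")
a=cv2.resize(im2[165:265,200:300],(384,384),interpolation=cv2.INTER_CUBIC)
cv2.imwrite("pics/c6.png",cv2.resize(np.hstack([im[:,60:450],a]),None,fx=1,fy=1))
E
```

```text
[-0.25  0.65  0.8   2.26 -0.89  0.59 -0.33] [ 0.40687548 -0.15623314  0.06208898] [ 0.12428035  0.40473914 -2.05793861]
```

View pics/c6.png

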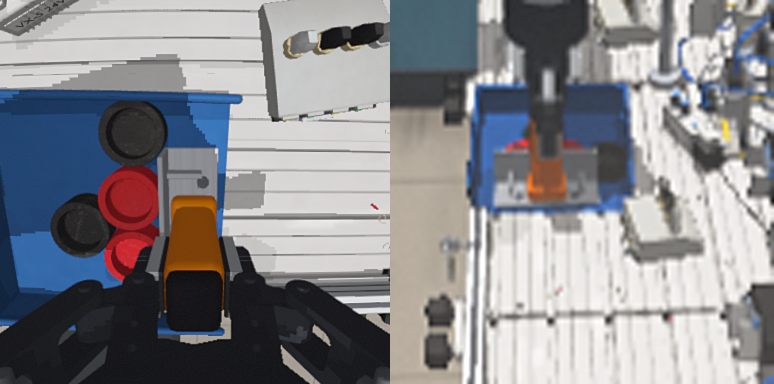

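c6 shows the upper black cup overlapping the blade's end. Back off, shift 20 mm towards +x and push it deeper.

Emit:
move_arm --motion '[{"dx":0,"dy":0.015,"dz":0,"wx":0,"wy":0,"wz":0},{"dx":0,"dy":0.02,"dz":0,"wx":0,"wy":0,"wz":0},{"dx":0.01,"dy":0,"dz":0,"wx":0,"wy":0,"wz":0},{"dx":0.011,"dy":0,"dz":0,"wx":0,"wy":0,"wz":0},{"dx":0,"dy":-0.01,"dz":0,"wx":0,"wy":0,"wz":0},{"dx":0,"dy":-0.01,"dz":0,"wx":0,"wy":0,"wz":0},{"dx":0,"dy":-0.01,"dz":0,"wx":0,"wy":0,"wz":0},{"dx":0,"dy":-0.01,"dz":0,"wx":0,"wy":0,"wz":0},{"dx":0,"dy":-0.01,"dz":0,"wx":0,"wy":0,"wz":0},{"dx":0,"dy":-0.003,"dz":0,"wx":0,"wy":0,"wz":0},{"dx":0,"dy":0,"dz":0,"wx":0,"wy":0,"wz":0},{"dx":0,"dy":0.03,"dz":0,"wx":0,"wy":0,"wz":0},{"dx":0,"dy":0.03,"dz":-0.02,"wx":0,"wy":0,"wz":0},{"dx":0,"dy":0.03,"dz":-0.04,"wx":0,"wy":0,"wz":0},{"dx":0,"dy":0.04,"dz":0,"wx":0,"wy":0,"wz":0},{"dx":0,"dy":0.04,"dz":0,"wx":0,"wy":0,"wz":0},{"dx":0,"dy":0.04,"dz":0,"wx":0,"wy":0,"wz":0},{"dx":0,"dy":0,"dz":0,"wx":0,"wy":0,"wz":0}]'

```text
t: 17.75
ee_pos: [0.4267, -0.3569, 0.1232]
orientation: [0.003, 1.0, -0.003, 0.0]
ft_force: [-0.8, 0.8, -2.5]
finger_gap: 0.0253
grip_force: 62.3
```

```bash
python3 - <<'E'
from h import *
s=r.get_state();print(np.round(s["qpos"],2),s["ee_pos"],s["ft_force"])
cups("top","t7"); cups("side","s7")
c,im2=snap("side"); c1,im=cal("top"),cv2.imread("pics/t7.png")
a=cv2.resize(im2[165:265,200:300],(400,400),interpolation=cv2.INTER_CUBIC)
b=cv2.resize(im[160:240,200:280],(400,400),interpolation=cv2.INTER_CUBIC)
for p in [(x,-.15,.002) for x in(.34,.48)]+[(x,-.02,.002) for x in(.34,.48)]:
    u=(proj(cal("side"),[p])[0]-[200,165])*4; cv2.circle(a,tuple(u.astype(int)),3,(0,255,0),-1)
    u=(proj(c1,[p])[0]-[200,160])*5; cv2.circle(b,tuple(u.astype(int)),3,(0,255,0),-1)
cv2.imwrite("pics/c7.png",np.hstack([a,b]))
E
```

```text
[ 0.08  0.69  0.89  1.91 -0.7   0.87 -0.25] [ 0.42666503 -0.35688279  0.123227  ] [-0.80513546  0.81170586 -2.53595851]
top blk [314 160  31  37 184] [ 0.484 -0.457]
top blk [313 197  15   4  26] [ 0.403 -0.406]
side red [230 201   8   5  27] [ 0.377 -0.097]
side blk [235 179  27  50 718] [ 0.437 -0.062]
```

View pics/c7.png

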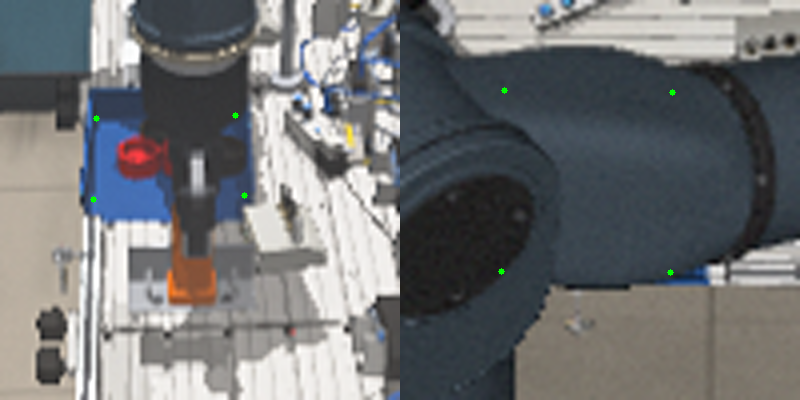

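All cups lie beyond the ramp line. Stand the sweep here and release it.

Emit:
move_arm --motion '[{"dx":0,"dy":0,"dz":0.02,"wx":0,"wy":0,"wz":0},{"dx":0,"dy":0,"dz":0.02,"wx":0,"wy":0,"wz":0},{"dx":0,"dy":0,"dz":0.015,"wx":0,"wy":0,"wz":0},{"dx":0,"dy":0,"dz":0.006,"wx":0,"wy":0,"wz":0},{"dx":0,"dy":0,"dz":0.003,"wx":0,"wy":0,"wz":0},{"dx":0,"dy":0,"dz":0,"wx":0,"wy":0,"wz":0}]'

```text
t: 18.5
ee_pos: [0.4283, -0.3501, 0.0588]
orientation: [-0.0, 1.0, 0.0, 0.0]
ft_force: [-0.2, -0.1, -1.9]
finger_gap: 0.0252
grip_force: 62.3
```

Emit:
move_arm --motion '[{"dx":0,"dy":0,"dz":0.001,"wx":0,"wy":0,"wz":0},{"dx":0,"dy":0,"dz":0,"wx":0,"wy":0,"wz":0}]'

```text
t: 18.7
ee_pos: [0.4284, -0.3505, 0.0583]
orientation: [0.0, 1.0, 0.0, 0.001]
ft_force: [-2.2, 1.9, 4.7]
finger_gap: 0.0253
grip_force: 63.4
```

Emit:
move_arm --motion '[{"dx":0,"dy":0,"dz":0,"wx":0,"wy":0,"wz":0},{"dx":0,"dy":0,"dz":0,"wx":0,"wy":0,"wz":0},{"dx":0,"dy":0,"dz":0,"wx":0,"wy":0,"wz":0},{"dx":0,"dy":0,"dz":0,"wx":0,"wy":0,"wz":0},{"dx":0,"dy":0,"dz":0,"wx":0,"wy":0,"wz":0},{"dx":0,"dy":0,"dz":-0.01,"wx":0,"wy":0,"wz":0},{"dx":0,"dy":0,"dz":-0.02,"wx":0,"wy":0,"wz":0},{"dx":0,"dy":0,"dz":-0.04,"wx":0,"wy":0,"wz":0},{"dx":0,"dy":0,"dz":-0.04,"wx":0,"wy":0,"wz":0},{"dx":0,"dy":0,"dz":-0.04,"wx":0,"wy":0,"wz":0},{"dx":0,"dy":0,"dz":-0.04,"wx":0,"wy":0,"wz":0},{"dx":0,"dy":0,"dz":-0.04,"wx":0,"wy":0,"wz":0},{"dx":0,"dy":0,"dz":0,"wx":0,"wy":0,"wz":0}]' --jaw 0.7

```text
t: 20.0
ee_pos: [0.4286, -0.3526, 0.2929]
orientation: [0.003, 1.0, -0.0, 0.003]
ft_force: [-1.0, -0.4, -0.1]
finger_gap: 0.0594
grip_force: 0.0
```

Emit:
move_arm --motion '[{"dx":0,"dy":0,"dz":0,"wx":0,"wy":0,"wz":-7.5},{"dx":0,"dy":0,"dz":0,"wx":0,"wy":0,"wz":-7.5},{"dx":0,"dy":0,"dz":0,"wx":0,"wy":0,"wz":-7.5},{"dx":0,"dy":0,"dz":0,"wx":0,"wy":0,"wz":-7.5},{"dx":0,"dy":0,"dz":0,"wx":0,"wy":0,"wz":-7.5},{"dx":0,"dy":0,"dz":0,"wx":0,"wy":0,"wz":-7.5},{"dx":0,"dy":0,"dz":0,"wx":0,"wy":0,"wz":-7.5},{"dx":0,"dy":0,"dz":0,"wx":0,"wy":0,"wz":-7.5},{"dx":0,"dy":0,"dz":0,"wx":0,"wy":0,"wz":-7.5},{"dx":0,"dy":0,"dz":0,"wx":0,"wy":0,"wz":-7.5},{"dx":0,"dy":0,"dz":0,"wx":0,"wy":0,"wz":-7.5},{"dx":0,"dy":0,"dz":0,"wx":0,"wy":0,"wz":-7.5},{"dx":0,"dy":0,"dz":0,"wx":0,"wy":0,"wz":0}]'

```text
t: 21.3
ee_pos: [0.4277, -0.3504, 0.2876]
orientation: [-0.0, 0.706, 0.708, -0.0]
ft_force: [-0.4, -0.8, 0.1]
finger_gap: 0.06
grip_force: 0.0
```

```bash
python3 - <<'E'
from h import *
s=r.get_state();print(np.round(s["qpos"],2),s["ee_pos"],s["orientation"])
cups("side","s8")
E
```

```text
[ 0.19  0.4   0.6   1.69 -0.24  1.13  0.87] [ 0.42766103 -0.35035708  0.28756641] [-5.28768268e-05  7.06395234e-01  7.07817611e-01 -1.37527538e-05]
side red [242 199   8   6  27] [ 0.425 -0.091]
side blk [235 194   9   7  39] [ 0.399 -0.052]
side blk [251 204  10   5  33] [ 0.462 -0.116]
side blk [244 229   8   5  36] [ 0.427 -0.257]
```

Emit:
move_arm --motion '[{"dx":0.045,"dy":0.006,"dz":-0.003,"wx":0,"wy":0,"wz":0},{"dx":0.045,"dy":0.006,"dz":0,"wx":0,"wy":0,"wz":0},{"dx":0.045,"dy":0.006,"dz":0,"wx":0,"wy":0,"wz":0},{"dx":0.045,"dy":0.006,"dz":0,"wx":0,"wy":0,"wz":0},{"dx":0.045,"dy":0.006,"dz":0,"wx":0,"wy":0,"wz":0},{"dx":0.045,"dy":0.006,"dz":0,"wx":0,"wy":0,"wz":0},{"dx":0.045,"dy":0.006,"dz":0,"wx":0,"wy":0,"wz":0},{"dx":0.045,"dy":-0.006,"dz":0,"wx":0,"wy":0,"wz":0},{"dx":0.045,"dy":-0.006,"dz":0,"wx":0,"wy":0,"wz":0},{"dx":0.045,"dy":-0.006,"dz":0,"wx":0,"wy":0,"wz":0},{"dx":0.045,"dy":-0.006,"dz":0,"wx":0,"wy":0,"wz":0},{"dx":0.045,"dy":-0.006,"dz":0,"wx":0,"wy":0,"wz":0},{"dx":0.045,"dy":-0.006,"dz":0,"wx":0,"wy":0,"wz":0},{"dx":0.045,"dy":-0.006,"dz":0,"wx":0,"wy":0,"wz":0},{"dx":0,"dy":0,"dz":0,"wx":0,"wy":0,"wz":0},{"dx":0,"dy":0,"dz":0,"wx":0,"wy":0,"wz":0}]' --jaw 1

```text
t: 22.95
ee_pos: [0.4274, 0.2803, 0.2899]
orientation: [0.0, 0.707, 0.707, -0.001]
ft_force: [0.5, -0.9, -0.1]
finger_gap: 0.0855
grip_force: 0.0
```

```bash
python3 - <<'E'
from h import *
s=r.get_state();print(np.round(s["qpos"],2),s["ee_pos"],s["orientation"])
c,im=snap("wrist","w9"); cv2.imwrite("pics/w9b.png",cv2.resize(im,(800,600)))
for p in [(.419,.315,.09),(.406,.153,.066),(.534,.034,.168)]: print(proj(c,[p])/.64)
E
```

```text
[-0.97  0.3   0.4   1.78 -0.13  1.09 -0.53] [0.42740425 0.28031112 0.28990543] [ 2.12051227e-04  7.07258463e-01  7.06954812e-01 -5.61318380e-04]
[[384.6137791  220.93228478]]
[[371.78196435 405.25780296]]
[[535.37599285 606.72407144]]
```

View pics/w9b.png

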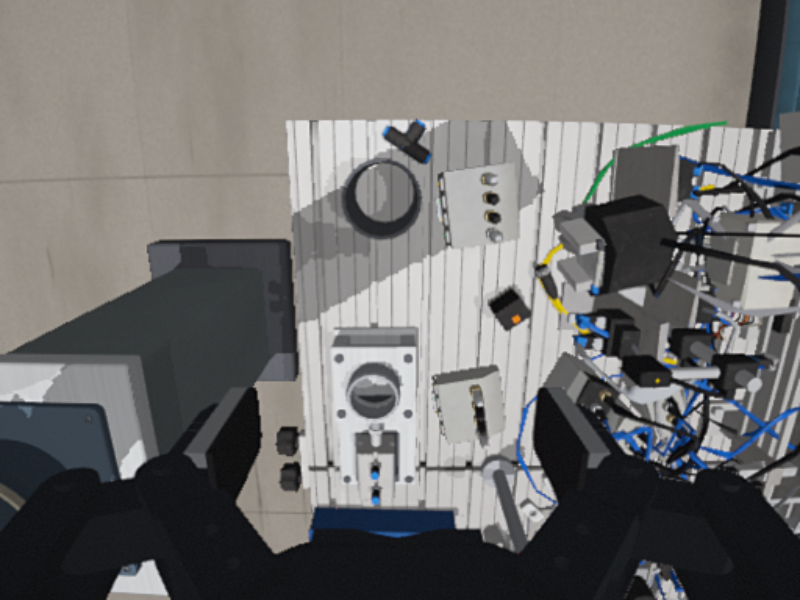

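w9 shows the tube ring centred near (381,198), the neck mouth near (374,388), the rod's foot near (498,465) and the relay at (510,308). Fit circles numerically.

```bash
python3 - <<'E'
from h import *
c=cal("wrist"); im=cv2.imread("pics/w9.png"); g=cv2.cvtColor(im,cv2.COLOR_BGR2GRAY); s=.64
print("cam",-c[2].T@c[3])
for x0,y0,x1,y1,nm in [(205,92,280,160,"tube"),(215,220,265,275,"neck")]:
    roi=g[y0:y1,x0:x1]
    for th in ((60,75,90) if nm=="tube" else (110,130,150,170,190)):
        m=(roi<th).astype(np.uint8)*255
        cs,hi=cv2.findContours(m,cv2.RETR_CCOMP,cv2.CHAIN_APPROX_NONE)
        for q,hh in zip(cs,hi[0]):
            if len(q)>45:
                (cx,cy),(w,h),a=cv2.fitEllipse(q); print(nm,th,"inner" if hh[3]>=0 else "outer",np.round([cx+x0,cy+y0,w,h],1),[np.round(onz(c,(cx+x0,cy+y0),z)[:2],4) for z in((.09,.0) if nm=="tube" else(.066,))], "scale mm/px %.3f"%(1000*np.linalg.norm(onz(c,(cx+x0+.5,cy+y0),.09 if nm=="tube" else .066)-onz(c,(cx+x0-.5,cy+y0),.09 if nm=="tube" else .066))))
E
```

```text
cam [0.42855053 0.35409916 0.4326541 ]
tube 60 outer [244.4 125.9  43.4  46.2] [array([0.4178, 0.3308]), array([0.415 , 0.3247])] scale mm/px 1.113
tube 60 outer [265.4  96.7   8.6  21.4] [array([0.4408, 0.3621]), array([0.4441, 0.3642])] scale mm/px 1.087
tube 75 outer [244.4 126.5  45.2  47.9] [array([0.4177, 0.3301]), array([0.4148, 0.3238])] scale mm/px 1.114
tube 75 outer [265.5  97.    9.1  23.4] [array([0.4409, 0.3618]), array([0.4442, 0.3638])] scale mm/px 1.087
tube 90 outer [244.2 126.7  45.5  48.2] [array([0.4176, 0.33  ]), array([0.4147, 0.3237])] scale mm/px 1.114
tube 90 outer [265.6  97.    9.5  23.5] [array([0.4411, 0.3618]), array([0.4443, 0.3638])] scale mm/px 1.087
neck 110 outer [238.  258.3  16.3  30.2] [array([0.4064, 0.1532])] scale mm/px 1.362
neck 110 outer [237.2 259.2  36.7  51. ] [array([0.4053, 0.1519])] scale mm/px 1.364
neck 110 outer [239.5 220.5   0.    1. ] [array([0.4093, 0.2085])] scale mm/px 1.305
neck 130 outer [238.3 256.2  21.2  29.4] [array([0.4069, 0.1564])] scale mm/px 1.359
neck 130 outer [238.  254.2  33.9  42.2] [array([0.4065, 0.1595])] scale mm/px 1.355
neck 130 outer [239.5 220.5   0.    1. ] [array([0.4093, 0.2085])] scale mm/px 1.305
neck 150 outer [238.  255.4  23.2  29.4] [array([0.4065, 0.1576])] scale mm/px 1.357
neck 150 outer [237.9 253.8  33.7  42.8] [array([0.4063, 0.16  ])] scale mm/px 1.355
neck 150 outer [239.5 220.5   0.    1. ] [array([0.4093, 0.2085])] scale mm/px 1.305
neck 170 outer [238.9 249.2  33.9  36.4] [array([0.4079, 0.167 ])] scale mm/px 1.347
neck 170 inner [237.3 243.4   8.2  24.6] [array([0.4059, 0.1755])] scale mm/px 1.339
neck 170 outer [239.5 220.5   0.    1. ] [array([0.4093, 0.2085])] scale mm/px 1.305
neck 190 outer [239.  249.1  35.   37.6] [array([0.408 , 0.1671])] scale mm/px 1.347
neck 190 outer [234.4 221.    2.2  63.7] [array([0.4027, 0.2078])] scale mm/px 1.306
```

Emit:
move_arm --motion '[{"dx":-0.032,"dy":-0.005,"dz":0.01,"wx":0,"wy":0,"wz":0},{"dx":-0.031,"dy":-0.005,"dz":0.01,"wx":0,"wy":0,"wz":0},{"dx":-0.031,"dy":-0.005,"dz":0.02,"wx":0,"wy":0,"wz":0},{"dx":-0.031,"dy":-0.005,"dz":0.02,"wx":0,"wy":0,"wz":0},{"dx":0,"dy":0,"dz":0,"wx":0,"wy":0,"wz":0},{"dx":0,"dy":0,"dz":0,"wx":0,"wy":0,"wz":0},{"dx":0,"dy":0,"dz":0,"wx":0,"wy":0,"wz":0}]'

```text
t: 23.7
ee_pos: [0.4086, 0.1549, 0.2309]
orientation: [0.0, 0.707, 0.707, 0.001]
ft_force: [0.5, 1.2, -0.5]
finger_gap: 0.0859
grip_force: 0.0
```

```bash
python3 - <<'E'
from h import *
s=r.get_state();print(np.round(s["qpos"],2),s["ee_pos"],s["orientation"])
c,im=snap("wrist","w10"); g=cv2.cvtColor(im,cv2.COLOR_BGR2GRAY)
u=proj(c,[(.406,.157,.066)])[0]; print("pred",u,-c[2].T@c[3])
x0,y0=(u-60).astype(int); roi=g[y0:y0+130,x0:x0+120]
cv2.imwrite("pics/c10.png",cv2.resize(im[y0:y0+130,x0:x0+120],None,fx=4.5,fy=4.5,interpolation=cv2.INTER_CUBIC))
e=cv2.HoughCircles(roi,cv2.HOUGH_GRADIENT,1,5,param1=120,param2=12,minRadius=12,maxRadius=40)
sc=1000*np.linalg.norm(onz(c,u+[.5,0],.066)-onz(c,u-[.5,0],.066)); print("mm/px",sc,"crop origin",x0,y0)
for q in e[0][:10]: print(q, "R mm",q[2]*sc, onz(c,(q[0]+x0,q[1]+y0),.066)[:2])
E
```

```text
[-0.81  0.24  0.43  2.04 -0.13  0.88 -0.31] [0.4085573  0.15491057 0.23092471] [1.17203560e-04 7.07394663e-01 7.06818462e-01 6.62155941e-04]
pred [250.8539606  177.02106231] [0.40897441 0.22976351 0.37362257]
mm/px 1.0458583886234951 crop origin 190 117
[70.5 72.5 39.4] R mm 41.20682210761896 [0.41616999 0.143442  ]
[63.5 92.5 38.3] R mm 40.05637548635323 [0.40874599 0.12100941]
[58.5 90.5 33.8] R mm 35.35001273754751 [0.40335675 0.12329677]
[61.5 54.5 23.1] R mm 24.15932917616605 [0.40669007 0.1628945 ]
[74.5 47.5 36. ] R mm 37.650901990445824 [0.42014559 0.17027998]
[33.5 85.5 33.8] R mm 35.35001273754751 [0.37655031 0.1289749 ]
[34.5 93.5 34.9] R mm 36.50045935881323 [0.37736092 0.11986539]
[70.5 66.5 33.8] R mm 35.35001273754751 [0.41613035 0.14999976]
[46.5 74.5 38.3] R mm 40.05637548635323 [0.39072156 0.14125083]
[78.5 52.5 35. ] R mm 36.60504360182233 [0.42435097 0.16501248]
```

View pics/c10.png

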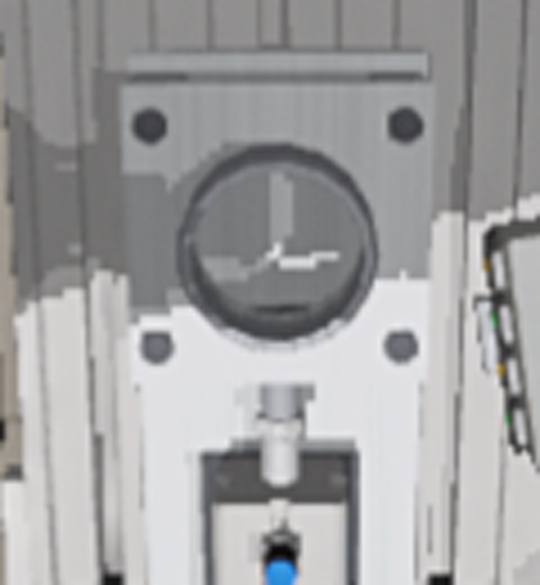

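c10 shows the neck circle centred at crop px (279,241) and four chamber bolts at (149,126), (405,126), (157,346) and (400,346). Cross-check the axis from each.

```bash
python3 - <<'E'
from h import *
c=eyes.calibration("wrist"); c=cal("wrist")
f=lambda p,z: onz(c,(p[0]/4.5+190-.4,p[1]/4.5+117-.4),z)[:2]
print("neck",f((279,241),.064), f((279,241),.055))
b=[f(p,.042) for p in((149,126),(405,126),(157,346),(400,346))]; print("bolts",np.round(b,4),np.mean(b,0))
print("chamber top-edge corners",f((122,83),.042),f((432,83),.042),"base edge",f((128,52),.008),f((428,52),.008))
print("deck lower",f((279,310),.066),"rim far edge",f((279,341),.063),"rim near",f((279,142),.063),f((279,142),.042), "LR",f((178,241),.063),f((380,241),.063))
E
```

```text
neck [0.40678442 0.16424716] [0.40672336 0.16233241]
bolts [[0.375  0.1881]
 [0.4373 0.1881]
 [0.3755 0.1323]
 [0.4374 0.1323]] [0.40632379 0.16022901]
chamber top-edge corners [0.36877936 0.19850401] [0.44361138 0.19853014] base edge [0.36651143 0.20338646] [0.4458845  0.20341432]
deck lower [0.40677569 0.14819138] rim far edge [0.4067445  0.13975432] rim near [0.40680741 0.18711322] [0.40666696 0.18420586] LR [0.38321956 0.16403423] [0.43033121 0.16405708]
```

Emit:
move_arm --motion '[{"dx":0.035,"dy":0.002,"dz":0,"wx":0,"wy":0,"wz":0},{"dx":0.035,"dy":0.002,"dz":0,"wx":0,"wy":0,"wz":0},{"dx":0.035,"dy":0.002,"dz":0,"wx":0,"wy":0,"wz":0},{"dx":0.035,"dy":0.002,"dz":0,"wx":0,"wy":0,"wz":0},{"dx":0.035,"dy":0.002,"dz":0,"wx":0,"wy":0,"wz":0},{"dx":0,"dy":0,"dz":0,"wx":0,"wy":0,"wz":0},{"dx":0,"dy":0,"dz":0,"wx":0,"wy":0,"wz":0},{"dx":0,"dy":0,"dz":0,"wx":0,"wy":0,"wz":0}]' --jaw 1

```text
t: 24.55
ee_pos: [0.4179, 0.3291, 0.2304]
orientation: [0.0, 0.707, 0.707, -0.0]
ft_force: [0.8, -0.0, -0.1]
finger_gap: 0.0857
grip_force: 0.0
```

```bash
python3 - <<'E'
from h import *
s=r.get_state();print(np.round(s["qpos"],2),s["ee_pos"],s["orientation"])
c,im=snap("wrist","w11"); g=cv2.cvtColor(im,cv2.COLOR_BGR2GRAY)
u=proj(c,[(.418,.33,.09),(.418,.33,0)]); print("pred",u)
x,y=u[0].astype(int)
print("row",x-50,list(g[y,x-50:x+50:2])); print("col",y-60,list(g[y-60:y+70:2,x]))
m=(g<80).astype(np.uint8)*255; m[:, :x-48]=0; m[:,x+48:]=0; m[y+60:]=0
k,l,st,ce=cv2.connectedComponentsWithStats(m)
for i in range(1,k):
    if st[i,4]>150: print(st[i],ce[i])
E
```

```text
[-1.02  0.39  0.37  1.83 -0.17  0.96 -0.57] [0.41789497 0.32908484 0.2303893 ] [ 2.16915027e-04  7.07103773e-01  7.07109744e-01 -1.30103423e-04]
pred [[253.52062543 183.86088861]
 [253.62444442 165.68344364]]
row 203 [np.uint8(128), np.uint8(129), np.uint8(105), np.uint8(144), np.uint8(142), np.uint8(143), np.uint8(143), np.uint8(134), np.uint8(138), np.uint8(138), np.uint8(73), np.uint8(42), np.uint8(34), np.uint8(33), np.uint8(37), np.uint8(41), np.uint8(38), np.uint8(40), np.uint8(37), np.uint8(47), np.uint8(93), np.uint8(117), np.uint8(112), np.uint8(115), np.uint8(115), np.uint8(116), np.uint8(116), np.uint8(100), np.uint8(118), np.uint8(103), np.uint8(64), np.uint8(37), np.uint8(37), np.uint8(37), np.uint8(40), np.uint8(40), np.uint8(36), np.uint8(34), np.uint8(54), np.uint8(112), np.uint8(225), np.uint8(135), np.uint8(216), np.uint8(219), np.uint8(197), np.uint8(157), np.uint8(97), np.uint8(130), np.uint8(169), np.uint8(187)]
col 123 [np.uint8(84), np.uint8(69), np.uint8(38), np.uint8(50), np.uint8(156), np.uint8(151), np.uint8(150), np.uint8(151), np.uint8(148), np.uint8(152)
[... 262 characters left out ...]
), np.uint8(114), np.uint8(114), np.uint8(116), np.uint8(101), np.uint8(38), np.uint8(39), np.uint8(40), np.uint8(39), np.uint8(37), np.uint8(38), np.uint8(37), np.uint8(40), np.uint8(41), np.uint8(37), np.uint8(38), np.uint8(55), np.uint8(142), np.uint8(220), np.uint8(217), np.uint8(217), np.uint8(216), np.uint8(216), np.uint8(214), np.uint8(214), np.uint8(215), np.uint8(215), np.uint8(215), np.uint8(214), np.uint8(214), np.uint8(213), np.uint8(213), np.uint8(212), np.uint8(212), np.uint8(212), np.uint8(212), np.uint8(212), np.uint8(212)]
[205 110  96   5 298] [259.02684564 112.50671141]
[252 116  35  30 527] [270.21442125 130.48766603]
[ 223  144   58   67 2021] [251.51459673 181.7169718 ]
```

```bash
python3 - <<'E'
from h import *
c=cal("wrist")
print(onz(c,(252,210.5),.09)[1]+.0295, onz(c,(252,144),0)[1]-.0293, onz(c,(252,144),.01)[1]-.029, onz(c,(222.7,184),.09)[0],onz(c,(281.3,184),.09)[0])
E
```

```text
0.3318658170998644 0.3276170828034207 0.32917472018096505 0.3881846490426254 0.4450259896297066
```

Emit:
move_arm --motion '[{"dx":0.001,"dy":-0.001,"dz":0.03,"wx":0,"wy":0,"wz":0},{"dx":0,"dy":0,"dz":0.03,"wx":0,"wy":0,"wz":0},{"dx":0,"dy":0,"dz":0.03,"wx":0,"wy":0,"wz":0},{"dx":0,"dy":0,"dz":0.03,"wx":0,"wy":0,"wz":0},{"dx":0,"dy":0,"dz":0.03,"wx":0,"wy":0,"wz":0},{"dx":0,"dy":0,"dz":0.02,"wx":0,"wy":0,"wz":0},{"dx":0,"dy":0,"dz":0.015,"wx":0,"wy":0,"wz":0},{"dx":0,"dy":0,"dz":0,"wx":0,"wy":0,"wz":0}]'

```text
t: 25.4
ee_pos: [0.4163, 0.3292, 0.044]
orientation: [0.0, 0.707, 0.707, -0.001]
ft_force: [0.0, 0.3, -0.3]
finger_gap: 0.0856
grip_force: 0.0
```

Emit:
move_arm --motion '[{"dx":0,"dy":0,"dz":0,"wx":0,"wy":0,"wz":0},{"dx":0,"dy":0,"dz":0,"wx":0,"wy":0,"wz":0},{"dx":0,"dy":0,"dz":0,"wx":0,"wy":0,"wz":0},{"dx":0,"dy":0,"dz":0,"wx":0,"wy":0,"wz":0},{"dx":0,"dy":0,"dz":0,"wx":0,"wy":0,"wz":0},{"dx":0,"dy":0,"dz":0,"wx":0,"wy":0,"wz":0}]' --jaw 0 --grip_force 20

```text
t: 26.0
ee_pos: [0.4174, 0.3309, 0.0465]
orientation: [0.0, 0.707, 0.707, 0.001]
ft_force: [-1.6, -0.7, 7.0]
finger_gap: 0.0575
grip_force: 21.1
```

Emit:
move_arm --motion '[{"dx":0,"dy":0,"dz":0,"wx":0,"wy":0,"wz":0},{"dx":0,"dy":0,"dz":0,"wx":0,"wy":0,"wz":0},{"dx":0,"dy":0,"dz":0,"wx":0,"wy":0,"wz":0},{"dx":0,"dy":0,"dz":0,"wx":0,"wy":0,"wz":0},{"dx":0,"dy":0,"dz":0,"wx":0,"wy":0,"wz":-7.5},{"dx":0,"dy":0,"dz":0,"wx":0,"wy":0,"wz":-7.5},{"dx":0,"dy":0,"dz":0,"wx":0,"wy":0,"wz":-7.5},{"dx":0,"dy":0,"dz":0,"wx":0,"wy":0,"wz":-7.5},{"dx":0,"dy":0,"dz":0,"wx":0,"wy":0,"wz":-7.5},{"dx":0,"dy":0,"dz":0,"wx":0,"wy":0,"wz":-7.5},{"dx":0,"dy":0,"dz":0,"wx":0,"wy":0,"wz":-7.5},{"dx":0,"dy":0,"dz":0,"wx":0,"wy":0,"wz":-7.5},{"dx":0,"dy":0,"dz":0,"wx":0,"wy":0,"wz":-7.5},{"dx":0,"dy":0,"dz":0,"wx":0,"wy":0,"wz":-7.5},{"dx":0,"dy":0,"dz":0,"wx":0,"wy":0,"wz":-7.5},{"dx":0,"dy":0,"dz":0,"wx":0,"wy":0,"wz":-7.5},{"dx":0,"dy":0,"dz":0,"wx":0,"wy":0,"wz":0},{"dx":0,"dy":0,"dz":0,"wx":0,"wy":0,"wz":0}]' --jaw 1

```text
t: 27.8
ee_pos: [0.4168, 0.3306, 0.0452]
orientation: [-0.0, 0.002, 1.0, 0.0]
ft_force: [0.2, -0.7, -1.4]
finger_gap: 0.0854
grip_force: 0.0
```

Emit:
move_arm --motion '[{"dx":0,"dy":0,"dz":0,"wx":0,"wy":0,"wz":0},{"dx":0,"dy":0,"dz":0,"wx":0,"wy":0,"wz":0},{"dx":0,"dy":0,"dz":0,"wx":0,"wy":0,"wz":0},{"dx":0,"dy":0,"dz":0,"wx":0,"wy":0,"wz":0},{"dx":0,"dy":0,"dz":0,"wx":0,"wy":0,"wz":0},{"dx":0,"dy":0,"dz":0,"wx":0,"wy":0,"wz":0},{"dx":0,"dy":0,"dz":0,"wx":0,"wy":0,"wz":0}]' --jaw 0 --grip_force 40

```text
t: 28.5
ee_pos: [0.4168, 0.3309, 0.0456]
orientation: [0.0, -0.0, 1.0, 0.0]
ft_force: [-0.9, 0.2, 5.3]
finger_gap: 0.0578
grip_force: 42.1
```

```bash
python3 - <<'E'
from h import *
s=r.get_state();print(np.round(s["qpos"],2),s["ee_pos"],s["orientation"],s["finger_gap"])
c,im=snap("wrist","w12"); g=cv2.cvtColor(im,cv2.COLOR_BGR2GRAY)
p=s["ee_pos"]; u=proj(c,[(p[0]+.026*np.cos(a),p[1]+.026*np.sin(a),.09) for a in np.arange(0,6.3,np.pi/4)]); print(np.round(u,1))
print("cam",-c[2].T@c[3], "ctr",proj(c,[(p[0],p[1],.09)]))
x,y=proj(c,[(p[0],p[1],.09)])[0].astype(int)
print("row",x-60,g[y,x-60:x+60:2].tolist()); print("col",y-70,g[y-70:y+80:2,x].tolist())
E
```

```text
[-0.63  0.61 -0.19  2.01  0.21  0.53  0.6 ] [0.41682947 0.33087977 0.04555345] [ 1.61166303e-04 -3.08207285e-05  9.99999983e-01  8.57307496e-05] 0.05783298965774391
[[251.8 356.6]
 [296.9 342.1]
 [318.8 304.4]
 [301.8 262.6]
 [251.6 243.8]
 [201.5 262.5]
 [184.7 304.3]
 [206.8 342. ]
 [251.8 356.6]]
cam [0.34308992 0.33160591 0.18817026] ctr [[251.72650787 304.77812261]]
row 191 [40, 42, 43, 45, 43, 45, 46, 43, 44, 44, 42, 44, 44, 44, 45, 42, 47, 44, 43, 44, 45, 42, 46, 44, 43, 43, 44, 45, 44, 45, 45, 43, 42, 43, 44, 43, 42, 42, 42, 43, 43, 41, 43, 42, 41, 42, 41, 42, 41, 43, 41, 40, 40, 41, 40, 41, 40, 40, 41, 39]
col 234 [47, 43, 44, 57, 58, 56, 83, 116, 120, 120, 123, 65, 44, 45, 45, 47, 44, 47, 45, 45, 47, 43, 47, 47, 46, 44, 45, 47, 46, 43, 45, 46, 46, 43, 46, 45, 43, 45, 45, 45, 46, 45, 45, 43, 43, 43, 41, 45, 42, 43, 43, 42, 45, 44, 42, 26, 22, 24, 23, 28, 23, 24, 24, 25, 24, 27, 24, 23, 22, 25, 25, 27, 26, 24, 24]
```

Emit:
move_arm --motion '[{"dx":0,"dy":0,"dz":-0.01,"wx":0,"wy":0,"wz":0},{"dx":0,"dy":0,"dz":-0.03,"wx":0,"wy":0,"wz":0},{"dx":0,"dy":0,"dz":-0.03,"wx":0,"wy":0,"wz":0},{"dx":0,"dy":0,"dz":-0.025,"wx":0,"wy":0,"wz":0},{"dx":0.002,"dy":-0.034,"dz":0,"wx":0,"wy":0,"wz":0},{"dx":0.002,"dy":-0.034,"dz":0,"wx":0,"wy":0,"wz":0},{"dx":0.002,"dy":-0.034,"dz":0,"wx":0,"wy":0,"wz":0},{"dx":0.002,"dy":-0.034,"dz":0,"wx":0,"wy":0,"wz":0},{"dx":0.002,"dy":-0.033,"dz":0,"wx":0,"wy":0,"wz":0},{"dx":0,"dy":0,"dz":0,"wx":0,"wy":0,"wz":0},{"dx":0,"dy":0,"dz":0,"wx":0,"wy":0,"wz":0},{"dx":0,"dy":0,"dz":0,"wx":0,"wy":0,"wz":0}]'

```text
t: 29.75
ee_pos: [0.4072, 0.1627, 0.1407]
orientation: [0.0, -0.001, 1.0, 0.0]
ft_force: [-0.5, 0.4, -1.2]
finger_gap: 0.0578
grip_force: 43.4
```

```bash
python3 - <<'E'
from h import *
s=r.get_state();print(np.round(s["qpos"],2),s["ee_pos"],s["orientation"],s["finger_gap"],s["ft_force"])
c,im=snap("side","s13"); g=cv2.cvtColor(im,cv2.COLOR_BGR2GRAY)
# verify no-cups-moved + neck/tube alignment in side view
p=s["ee_pos"]
for nm,q in (("tube bottom L/R",[(p[0]-.029,p[1],p[2]-.0456),(p[0]+.029,p[1],p[2]-.0456)]),("neck",[(.4067-.024,.162,.066),(.4067+.024,.162,.066),(.4067-.024,.162,.045),(.4067+.024,.162,.045)])): print(nm,np.round(proj(c,q),1))
cups("side")
E
```

```text
[-0.3   0.36 -0.24  2.15  0.14  0.65  0.93] [0.40715984 0.16272136 0.14065256] [ 3.28309901e-04 -6.24994705e-04  9.99999672e-01  3.98106186e-04] 0.05779300292181981 [-0.54357647  0.36706101 -1.21531108]
tube bottom L/R [[233.  151.9]
 [246.5 151.7]]
neck [[234.2 157.9]
 [245.3 157.7]
 [234.4 162.1]
 [245.4 161.9]]
side red [230 200  20   6  64] [ 0.398 -0.093]
side blk [235 194   9   5  32] [ 0.4   -0.048]
side blk [252 204   9   5  32] [ 0.462 -0.116]
side blk [244 229   8   5  34] [ 0.427 -0.257]
```

Emit:
move_arm --motion '[{"dx":0,"dy":0,"dz":0.012,"wx":0,"wy":0,"wz":0},{"dx":0,"dy":0,"dz":0.01,"wx":0,"wy":0,"wz":0},{"dx":0,"dy":0,"dz":0.004,"wx":0,"wy":0,"wz":0},{"dx":0,"dy":0,"dz":0.002,"wx":0,"wy":0,"wz":0},{"dx":0,"dy":0,"dz":0.002,"wx":0,"wy":0,"wz":0},{"dx":0,"dy":0,"dz":0.002,"wx":0,"wy":0,"wz":0},{"dx":0,"dy":0,"dz":0.001,"wx":0,"wy":0,"wz":0},{"dx":0,"dy":0,"dz":0,"wx":0,"wy":0,"wz":0}]'

```text
t: 30.65
ee_pos: [0.4069, 0.1617, 0.1073]
orientation: [0.0, -0.0, 1.0, -0.0]
ft_force: [1.3, 0.1, -0.7]
finger_gap: 0.0577
grip_force: 43.4
```

Emit:
move_arm --motion '[{"dx":0,"dy":0,"dz":0.003,"wx":0,"wy":0,"wz":0},{"dx":0,"dy":0,"dz":0.003,"wx":0,"wy":0,"wz":0},{"dx":0,"dy":0,"dz":0.003,"wx":0,"wy":0,"wz":0},{"dx":0,"dy":0,"dz":0.003,"wx":0,"wy":0,"wz":0},{"dx":0,"dy":0,"dz":0,"wx":0,"wy":0,"wz":0}]'

```text
t: 31.15
ee_pos: [0.4067, 0.1616, 0.0948]
orientation: [-0.0, -0.0, 1.0, -0.0]
ft_force: [-0.4, -0.3, -1.9]
finger_gap: 0.058
grip_force: 43.4
```

Emit:
move_arm --motion '[{"dx":0,"dy":0,"dz":0.003,"wx":0,"wy":0,"wz":0},{"dx":0,"dy":0,"dz":0.003,"wx":0,"wy":0,"wz":0},{"dx":0,"dy":0,"dz":0.002,"wx":0,"wy":0,"wz":0},{"dx":0,"dy":0,"dz":0,"wx":0,"wy":0,"wz":0}]'

```text
t: 31.55
ee_pos: [0.4068, 0.1615, 0.0875]
orientation: [0.0, -0.0, 1.0, -0.0]
ft_force: [-2.6, -3.0, 7.2]
finger_gap: 0.0581
grip_force: 43.9
```

Emit:
move_arm --motion '[{"dx":0,"dy":0,"dz":0.001,"wx":0,"wy":0,"wz":0},{"dx":0,"dy":0,"dz":0,"wx":0,"wy":0,"wz":0}]'

```text
t: 31.75
ee_pos: [0.4069, 0.1615, 0.0874]
orientation: [0.0, -0.0, 1.0, -0.0]
ft_force: [-5.6, -4.4, 24.5]
finger_gap: 0.0579
grip_force: 45.2
```

Emit:
move_arm --motion '[{"dx":0,"dy":0,"dz":-0.001,"wx":0,"wy":0,"wz":0},{"dx":0,"dy":0,"dz":0,"wx":0,"wy":0,"wz":0},{"dx":0,"dy":0,"dz":0,"wx":0,"wy":0,"wz":0},{"dx":0,"dy":0,"dz":0,"wx":0,"wy":0,"wz":0},{"dx":0,"dy":0,"dz":0,"wx":0,"wy":0,"wz":0},{"dx":0,"dy":0,"dz":0,"wx":0,"wy":0,"wz":0},{"dx":0,"dy":0,"dz":-0.01,"wx":0,"wy":0,"wz":0},{"dx":0,"dy":0,"dz":-0.02,"wx":0,"wy":0,"wz":0},{"dx":0,"dy":0,"dz":-0.03,"wx":0,"wy":0,"wz":0},{"dx":0,"dy":0,"dz":-0.04,"wx":0,"wy":0,"wz":0},{"dx":0,"dy":0,"dz":-0.04,"wx":0,"wy":0,"wz":0},{"dx":0,"dy":0,"dz":-0.04,"wx":0,"wy":0,"wz":0},{"dx":0,"dy":0,"dz":-0.04,"wx":0,"wy":0,"wz":0},{"dx":0,"dy":0,"dz":0,"wx":0,"wy":0,"wz":0},{"dx":0,"dy":0,"dz":0,"wx":0,"wy":0,"wz":0}]' --jaw 1

```text
t: 33.25
ee_pos: [0.4069, 0.1618, 0.3086]
orientation: [0.001, -0.0, 1.0, 0.0]
ft_force: [0.5, -0.9, 0.2]
finger_gap: 0.0854
grip_force: 0.0
```

```bash
python3 - <<'E'
from h import *
s=r.get_state();print(np.round(s["qpos"],2),s["ee_pos"],s["orientation"],s["finger_gap"],s["ft_force"])
c,im=snap("side","s14"); cv2.imwrite("pics/s14.png",im)
h=cv2.cvtColor(im,cv2.COLOR_BGR2HSV); m=cv2.inRange(h,(0,130,60),(6,255,255))|cv2.inRange(h,(172,130,60),(180,255,255))
k,l,st,ce=cv2.connectedComponentsWithStats(m)
for i in range(1,k):
    if st[i,4]>3 and 225<ce[i][0]<300 and 130<ce[i][1]<200: print("side red",st[i],ce[i])
c2,i2=snap("top","t14"); h=cv2.cvtColor(i2,cv2.COLOR_BGR2HSV); m=cv2.inRange(h,(0,100,50),(6,255,255))|cv2.inRange(h,(172,100,50),(180,255,255))
k,l,st,ce=cv2.connectedComponentsWithStats(m)
for i in range(1,k):
    if st[i,4]>1 and 160<ce[i][0]<260 and 130<ce[i][1]<220: print("top red",st[i],ce[i])
# tube rim profile in the side view
print(proj(c,[(.4068,.1615,.132),(.4068,.1615-.029,.132),(.4068,.1325,.042),(.534,.034,.168),(.534,.034,.127),(.534,.034,0)]))
print(im[130:170,240].mean(1).round().astype(int).tolist())
E
```

```text
[-0.25  0.15 -0.27  1.89  0.05  1.1   1.03] [0.40691067 0.16180106 0.30855659] [ 1.11219594e-03 -3.08355925e-04  9.99999245e-01  4.20904246e-04] 0.08544379248409088 [ 0.51842974 -0.86447752  0.18101401]
top red [236 187  11  22 173] [241.12138728 197.35260116]
[[239.56643824 144.242377  ]
 [239.66564029 147.46335391]
 [240.00475337 166.0620318 ]
 [272.62503752 150.58982244]
 [272.24460083 159.76357827]
 [271.12939495 186.34435698]]
[93, 93, 94, 94, 94, 94, 94, 94, 94, 94, 96, 92, 54, 58, 59, 61, 60, 65, 81, 94, 118, 56, 61, 63, 65, 62, 63, 63, 67, 66, 65, 67, 65, 87, 127, 104, 167, 255, 216, 176]
```

Emit:
move_arm --motion '[{"dx":-0.032,"dy":-0.032,"dz":0,"wx":0,"wy":0,"wz":0},{"dx":-0.032,"dy":-0.032,"dz":0,"wx":0,"wy":0,"wz":0},{"dx":-0.032,"dy":-0.032,"dz":0,"wx":0,"wy":0,"wz":0},{"dx":-0.031,"dy":-0.032,"dz":0,"wx":0,"wy":0,"wz":0},{"dx":0,"dy":0,"dz":0,"wx":0,"wy":0,"wz":0},{"dx":0,"dy":0,"dz":0,"wx":0,"wy":0,"wz":0},{"dx":0,"dy":0,"dz":0,"wx":0,"wy":0,"wz":0}]' --jaw 0.8

```text
t: 34.05
ee_pos: [0.5331, 0.0347, 0.3064]
orientation: [-0.001, -0.001, 1.0, 0.0]
ft_force: [-0.7, 0.4, -0.2]
finger_gap: 0.0686
grip_force: 0.0
```

```bash
python3 - <<'E'
from h import *
s=r.get_state();print(np.round(s["qpos"],2),s["ee_pos"],s["orientation"],s["finger_gap"],s["ft_force"])
c,im=snap("wrist","w15"); h=cv2.cvtColor(im,cv2.COLOR_BGR2HSV); m=cv2.inRange(h,(0,130,50),(6,255,255))|cv2.inRange(h,(172,130,50),(180,255,255))
k,l,st,ce=cv2.connectedComponentsWithStats(m)
for i in range(1,k):
    if st[i,4]>3: print("red",st[i],ce[i],onz(c,ce[i],.127))
g=cv2.cvtColor(im,cv2.COLOR_BGR2GRAY)
u=proj(c,[(.534,.034,z) for z in (.168,.138,.127,.006)]);print(u, -c[2].T@c[3])
x,y=u[0].astype(int); 
for yy in (y-6,y,y+6): print("row",yy,g[yy,x-36:x+36:2].tolist())
print("col",y-40,g[y-40:y+40:2,x].tolist())
E
```

```text
[-0.03  0.31 -0.17  1.68  0.05  1.16  1.36] [0.53306882 0.03473211 0.30640412] [-1.10274599e-03 -9.81745606e-04  9.99998896e-01  1.65252424e-04] 0.06857537490037356 [-0.74733468  0.43149804 -0.16042333]
red [ 138   30   35   64 1581] [154.71030993  61.95698925] [ 0.41636692 -0.06418956  0.127     ]
red [186 337  16  11  89] [193.01123596 341.35955056] [ 0.75990839 -0.04507329  0.127     ]
[[252.12304346 185.65544955]
 [252.26025802 178.41446936]
 [252.30459944 176.07623169]
 [252.65417367 157.67157267]] [0.45968985 0.03529457 0.44920813]
row 179 [217, 218, 204, 178, 208, 141, 167, 217, 218, 221, 150, 153, 152, 152, 156, 40, 12, 16, 25, 35, 38, 35, 38, 35, 33, 25, 20, 13, 149, 153, 152, 152, 153, 152, 151, 152]
row 185 [171, 193, 175, 198, 217, 223, 218, 208, 217, 220, 151, 153, 139, 97, 100, 31, 20, 34, 33, 35, 36, 36, 34, 34, 34, 35, 31, 17, 37, 151, 150, 150, 151, 149, 150, 150]
row 191 [222, 223, 225, 200, 177, 184, 183, 185, 186, 178, 130, 129, 127, 129, 144, 102, 9, 29, 32, 34, 35, 34, 34, 32, 32, 33, 25, 20, 122, 158, 155, 155, 136, 128, 128, 128]
col 145 [217, 162, 195, 207, 204, 205, 195, 169, 167, 168, 148, 147, 150, 35, 11, 18, 17, 25, 36, 35, 33, 33, 35, 32, 31, 10, 180, 201, 100, 198, 223, 223, 211, 216, 184, 216, 215, 217, 191, 211]
```

```bash
python3 - <<'E'
from h import *
c=cal("wrist"); im=cv2.imread("pics/w15.png"); g=cv2.cvtColor(im,cv2.COLOR_BGR2GRAY)
m=(g<62).astype(np.uint8)*255; m[:165]=0;m[205:]=0;m[:,:235]=0;m[:,285:]=0
m=cv2.morphologyEx(m,cv2.MORPH_OPEN,np.ones((5,5)))
k,l,st,ce=cv2.connectedComponentsWithStats(m)
for i in range(1,k):
    a=st[i]; print(a,ce[i]); cx=a[0]+a[2]/2-.5
    for e in (a[1]+a[3]-.5,): 
        p=onz(c,(cx,e),.168); print("far rim ->",p[0]-.014,p[1])
    q=onz(c,(cx,a[1]-.5),.138); print("near base ->",q[0]+.014,q[1], "width mm", 1000*np.linalg.norm(onz(c,(a[0]-.5,ce[i][1]),.165)-onz(c,(a[0]+a[2]-.5,ce[i][1]),.165)))
E
```

```text
[246 168  26  30 636] [258.5408805  183.04245283]
far rim -> 0.532172497387628 0.0404567184514253
near base -> 0.5364648963172984 0.040745362485414105 width mm 25.290619424965307
```

Emit:
move_arm --motion '[{"dx":0,"dy":0.006,"dz":0.03,"wx":0,"wy":0,"wz":0},{"dx":0,"dy":0,"dz":0.03,"wx":0,"wy":0,"wz":0},{"dx":0,"dy":0,"dz":0.03,"wx":0,"wy":0,"wz":0},{"dx":0,"dy":0,"dz":0.03,"wx":0,"wy":0,"wz":0},{"dx":0,"dy":0,"dz":0.03,"wx":0,"wy":0,"wz":0},{"dx":0,"dy":0,"dz":0.02,"wx":0,"wy":0,"wz":0},{"dx":0,"dy":0,"dz":0,"wx":0,"wy":0,"wz":0},{"dx":0,"dy":0,"dz":0,"wx":0,"wy":0,"wz":0}]' --jaw 0.6

```text
t: 34.9
ee_pos: [0.5338, 0.0406, 0.1379]
orientation: [-0.0, -0.001, 1.0, 0.0]
ft_force: [-0.2, 0.1, -0.2]
finger_gap: 0.0514
grip_force: 0.0
```

```bash
python3 - <<'E'
from h import *
s=r.get_state();print(np.round(s["qpos"],2),s["ee_pos"],s["orientation"],s["finger_gap"])
c,im=snap("wrist","w16"); g=cv2.cvtColor(im,cv2.COLOR_BGR2GRAY)
for z in (.168,.153): print(proj(c,[(.5335,.0406,z),(.5335,.0546,z),(.5335,.0266,z),(.5475,.0406,z)]).round(1).tolist())
x,y=proj(c,[(.5335,.0406,.168)])[0].astype(int)
for yy in (y-20,y-10,y): print("row",yy,x-75,g[yy,x-75:x+75:3].tolist())
E
```

```text
[-0.05  0.48 -0.16  1.92  0.11  0.75  1.3 ] [0.53379245 0.04064093 0.13785411] [-6.71068133e-05 -9.94955182e-04  9.99999497e-01  1.09111186e-04] 0.05144945796667907
[[251.8, 283.3], [284.4, 283.3], [219.3, 283.1], [251.8, 310.3]]
[[252.0, 265.6], [281.4, 265.6], [222.7, 265.5], [252.0, 290.7]]
row 263 176 [38, 81, 81, 80, 73, 15, 21, 18, 23, 28, 215, 211, 210, 174, 174, 177, 37, 16, 12, 14, 19, 14, 17, 17, 18, 22, 23, 22, 20, 20, 19, 18, 17, 13, 9, 149, 148, 147, 147, 147, 149, 96, 100, 10, 17, 18, 19, 15, 83, 80]
row 273 176 [79, 80, 80, 33, 17, 22, 21, 14, 20, 27, 213, 208, 208, 208, 210, 175, 11, 19, 14, 19, 19, 18, 19, 22, 20, 19, 20, 20, 15, 21, 19, 19, 17, 14, 13, 47, 145, 144, 146, 93, 97, 100, 99, 14, 22, 17, 14, 15, 21, 63]
row 283 176 [23, 68, 107, 31, 26, 17, 20, 18, 15, 111, 182, 197, 129, 109, 211, 184, 12, 17, 16, 19, 20, 19, 17, 19, 17, 20, 21, 19, 19, 16, 17, 21, 21, 19, 20, 68, 211, 215, 96, 97, 98, 98, 96, 98, 18, 17, 17, 17, 28, 68]
```

Emit:
move_arm --motion '[{"dx":0,"dy":0,"dz":0.004,"wx":0,"wy":0,"wz":0},{"dx":0,"dy":0,"dz":0,"wx":0,"wy":0,"wz":0},{"dx":0,"dy":0,"dz":0,"wx":0,"wy":0,"wz":0},{"dx":0,"dy":0,"dz":0,"wx":0,"wy":0,"wz":0},{"dx":0,"dy":0,"dz":0,"wx":0,"wy":0,"wz":0},{"dx":0,"dy":0,"dz":0,"wx":0,"wy":0,"wz":0},{"dx":0,"dy":0,"dz":0,"wx":0,"wy":0,"wz":0},{"dx":0,"dy":0,"dz":0,"wx":0,"wy":0,"wz":0}]' --jaw 0 --grip_force 30

```text
t: 35.75
ee_pos: [0.5345, 0.0399, 0.134]
orientation: [0.001, -0.0, 1.0, 0.0]
ft_force: [0.0, 1.3, 6.1]
finger_gap: 0.0271
grip_force: 30.0
```

Emit:
move_arm --motion '[{"dx":0,"dy":0,"dz":-0.01,"wx":0,"wy":0,"wz":0},{"dx":0,"dy":0,"dz":-0.03,"wx":0,"wy":0,"wz":0},{"dx":0,"dy":0,"dz":-0.04,"wx":0,"wy":0,"wz":0},{"dx":0,"dy":0,"dz":-0.04,"wx":0,"wy":0,"wz":0},{"dx":0,"dy":0,"dz":-0.04,"wx":0,"wy":0,"wz":0},{"dx":0,"dy":0,"dz":0,"wx":0,"wy":0,"wz":0},{"dx":0,"dy":0,"dz":0,"wx":0,"wy":0,"wz":0},{"dx":0,"dy":0,"dz":0,"wx":0,"wy":0,"wz":0}]'

```text
t: 36.55
ee_pos: [0.5331, 0.0396, 0.2922]
orientation: [-0.001, -0.0, 1.0, -0.0]
ft_force: [0.7, -0.8, -2.8]
finger_gap: 0.0272
grip_force: 30.0
```

```bash
python3 - <<'E'
from h import *
s=r.get_state();print(np.round(s["qpos"],2),s["ee_pos"],s["orientation"],s["finger_gap"],s["ft_force"])
c,im=snap("side","s17"); h=cv2.cvtColor(im,cv2.COLOR_BGR2HSV); m=cv2.inRange(h,(0,130,50),(6,255,255))|cv2.inRange(h,(172,130,50),(180,255,255))
k,l,st,ce=cv2.connectedComponentsWithStats(m)
p=s["ee_pos"]
for i in range(1,k):
    if st[i,4]>3 and ce[i][1]<215 and 220<ce[i][0]<310: print("red",st[i],ce[i])
u=proj(c,[(p[0],p[1],p[2]-.134+z) for z in (.137,.127,.07,.012,0)]);print(u)
g=cv2.cvtColor(im,cv2.COLOR_BGR2GRAY)
for q in u[1:]: x,y=q.round().astype(int); print(y,x-12,g[y,x-12:x+13].tolist())
E
```

```text
[-0.04  0.32 -0.17  1.71  0.06  1.12  1.35] [0.53306098 0.0396498  0.29218371] [-1.17441057e-03 -3.57366544e-04  9.99999229e-01 -1.88153048e-04] 0.027171275415209858 [ 0.72302413 -0.81643516 -2.76392723]
red [230 199  21  10 139] [239.38129496 203.48201439]
[[273.4738564  119.50575307]
 [273.37415266 122.01035884]
 [272.81782639 135.90663368]
 [272.27234455 149.40622715]
 [272.16203313 152.12153334]]
122 261 [91, 92, 91, 91, 92, 91, 91, 90, 92, 84, 65, 97, 97, 97, 96, 94, 92, 91, 93, 83, 57, 82, 92, 91, 92]
136 261 [94, 92, 94, 93, 93, 93, 93, 93, 97, 92, 72, 90, 93, 89, 61, 48, 48, 47, 47, 44, 44, 45, 44, 68, 116]
149 260 [106, 120, 177, 202, 195, 158, 211, 237, 168, 124, 112, 85, 88, 96, 120, 133, 101, 89, 79, 70, 106, 126, 72, 47, 55]
152 260 [111, 111, 111, 110, 107, 103, 150, 238, 96, 89, 134, 173, 176, 165, 108, 100, 102, 98, 86, 82, 96, 99, 57, 70, 64]
```

Emit:
move_arm --motion '[{"dx":0.025,"dy":0.024,"dz":-0.004,"wx":0,"wy":0,"wz":0},{"dx":0.025,"dy":0.024,"dz":0,"wx":0,"wy":0,"wz":0},{"dx":0.025,"dy":0.024,"dz":0,"wx":0,"wy":0,"wz":0},{"dx":0.025,"dy":0.025,"dz":0,"wx":0,"wy":0,"wz":0},{"dx":0.027,"dy":0.024,"dz":0,"wx":0,"wy":0,"wz":0},{"dx":0,"dy":0,"dz":0,"wx":0,"wy":0,"wz":0},{"dx":0,"dy":0,"dz":0,"wx":0,"wy":0,"wz":0},{"dx":0,"dy":0,"dz":0,"wx":0,"wy":0,"wz":0}]'

```text
t: 37.4
ee_pos: [0.4073, 0.16, 0.2967]
orientation: [-0.0, 0.0, 1.0, -0.0]
ft_force: [0.7, 0.3, -1.6]
finger_gap: 0.027
grip_force: 30.0
```

```bash
python3 - <<'E'
from h import *
s=r.get_state();print(np.round(s["qpos"],2),s["ee_pos"],s["orientation"],s["finger_gap"],s["ft_force"])
c,im=snap("side","s18"); p=s["ee_pos"]
u=proj(c,[(p[0],p[1],p[2]-.134+z) for z in (.137,.127,.07,.012,0)]+[(.4068,.1615,.132),(.4068-.029,.1615,.11),(.4068+.029,.1615,.11)]);print(u.round(1).tolist())
for q in u[1:7]: x,y=q.round().astype(int); print(y,x-14,im[y,x-14:x+15].mean(1).round().astype(int).tolist())
d=im[:,:,2].astype(int)-im[:,:,1]; ys,xs=np.where(d[110:145,225:260]>35); print("band",ys.mean()+110 if len(ys) else None, xs.mean()+225 if len(xs) else None,len(ys))
E
```

```text
[-0.26  0.17 -0.26  1.91  0.05  1.07  1.03] [0.4073039  0.15997129 0.29671695] [-4.59397430e-04  1.46975648e-04  9.99999812e-01 -3.77970601e-04] 0.027030001376243736 [ 0.67921668  0.26506833 -1.57702612]
[[239.0, 106.6], [239.1, 109.0], [239.3, 122.3], [239.5, 135.2], [239.6, 137.8], [239.6, 144.2], [232.8, 149.0], [246.4, 148.7]]
109 225 [92, 92, 92, 91, 92, 91, 92, 92, 92, 93, 91, 85, 69, 78, 79, 77, 64, 93, 91, 93, 91, 92, 92, 91, 92, 91, 92, 90, 92]
122 225 [91, 92, 93, 92, 92, 93, 93, 94, 93, 93, 90, 93, 93, 86, 89, 91, 93, 93, 93, 93, 94, 94, 93, 93, 93, 92, 93, 93, 93]
135 226 [93, 93, 94, 93, 93, 95, 94, 94, 94, 94, 88, 104, 86, 90, 93, 117, 132, 83, 94, 94, 94, 94, 95, 96, 95, 94, 95, 95, 95]
138 226 [93, 95, 94, 93, 94, 95, 95, 94, 96, 95, 85, 88, 89, 88, 92, 92, 93, 88, 96, 95, 96, 95, 97, 95, 94, 96, 96, 95, 94]
144 226 [95, 96, 95, 95, 96, 95, 92, 49, 54, 60, 59, 61, 61, 59, 59, 58, 61, 59, 58, 63, 97, 93, 98, 96, 95, 100, 137, 149, 152]
149 219 [95, 96, 95, 92, 103, 199, 229, 238, 236, 103, 124, 243, 239, 224, 88, 86, 91, 99, 96, 83, 83, 86, 100, 95, 95, 106, 78, 62, 58]
band 110.0 239.0 3
```

Emit:
move_arm --motion '[{"dx":0,"dy":0.0015,"dz":0.01,"wx":0,"wy":0,"wz":0},{"dx":0,"dy":0,"dz":0.015,"wx":0,"wy":0,"wz":0},{"dx":0,"dy":0,"dz":0.015,"wx":0,"wy":0,"wz":0},{"dx":0,"dy":0,"dz":0.015,"wx":0,"wy":0,"wz":0},{"dx":0,"dy":0,"dz":0.015,"wx":0,"wy":0,"wz":0},{"dx":0,"dy":0,"dz":0.015,"wx":0,"wy":0,"wz":0},{"dx":0,"dy":0,"dz":0,"wx":0,"wy":0,"wz":0}]'

```text
t: 38.15
ee_pos: [0.406, 0.1613, 0.2101]
orientation: [-0.002, 0.0, 1.0, -0.001]
ft_force: [0.4, 1.2, -2.0]
finger_gap: 0.0271
grip_force: 30.0
```

Emit:
move_arm --motion '[{"dx":0,"dy":0,"dz":0.004,"wx":0,"wy":0,"wz":0},{"dx":0,"dy":0,"dz":0.004,"wx":0,"wy":0,"wz":0},{"dx":0,"dy":0,"dz":0.004,"wx":0,"wy":0,"wz":0},{"dx":0,"dy":0,"dz":0.004,"wx":0,"wy":0,"wz":0},{"dx":0,"dy":0,"dz":0,"wx":0,"wy":0,"wz":0}]'

```text
t: 38.65
ee_pos: [0.4067, 0.1621, 0.196]
orientation: [-0.0, -0.0, 1.0, -0.0]
ft_force: [0.8, -1.3, -1.1]
finger_gap: 0.0274
grip_force: 30.5
```

Emit:
move_arm --motion '[{"dx":0,"dy":0,"dz":0.006,"wx":0,"wy":0,"wz":0},{"dx":0,"dy":0,"dz":0.006,"wx":0,"wy":0,"wz":0},{"dx":0,"dy":0,"dz":0.006,"wx":0,"wy":0,"wz":0},{"dx":0,"dy":0,"dz":0.006,"wx":0,"wy":0,"wz":0},{"dx":0,"dy":0,"dz":0.006,"wx":0,"wy":0,"wz":0},{"dx":0,"dy":0,"dz":0.006,"wx":0,"wy":0,"wz":0},{"dx":0,"dy":0,"dz":0.006,"wx":0,"wy":0,"wz":0},{"dx":0,"dy":0,"dz":0.006,"wx":0,"wy":0,"wz":0},{"dx":0,"dy":0,"dz":0,"wx":0,"wy":0,"wz":0}]'

```text
t: 39.55
ee_pos: [0.4065, 0.1621, 0.1475]
orientation: [-0.001, -0.0, 1.0, -0.0]
ft_force: [1.0, -0.4, -1.0]
finger_gap: 0.0275
grip_force: 30.5
```

Emit:
move_arm --motion '[{"dx":0,"dy":0,"dz":0.002,"wx":0,"wy":0,"wz":0},{"dx":0,"dy":0,"dz":0.002,"wx":0,"wy":0,"wz":0},{"dx":0,"dy":0,"dz":0.001,"wx":0,"wy":0,"wz":0},{"dx":0,"dy":0,"dz":0,"wx":0,"wy":0,"wz":0}]'

```text
t: 39.95
ee_pos: [0.4069, 0.1622, 0.1433]
orientation: [-0.0, -0.0, 1.0, -0.0]
ft_force: [0.4, -0.2, -1.6]
finger_gap: 0.0271
grip_force: 30.5
```

Emit:
move_arm --motion '[{"dx":0,"dy":0,"dz":0.001,"wx":0,"wy":0,"wz":0},{"dx":0,"dy":0,"dz":0.001,"wx":0,"wy":0,"wz":0},{"dx":0,"dy":0,"dz":0,"wx":0,"wy":0,"wz":0}]'

```text
t: 40.25
ee_pos: [0.4075, 0.1624, 0.142]
orientation: [0.001, -0.0, 1.0, 0.0]
ft_force: [-0.5, -1.2, 7.5]
finger_gap: 0.0271
grip_force: 31.4
```

Bottomed at the expected height (7.5 N). Release and retreat.

Emit:
move_arm --motion '[{"dx":0,"dy":0,"dz":0,"wx":0,"wy":0,"wz":0},{"dx":0,"dy":0,"dz":0,"wx":0,"wy":0,"wz":0},{"dx":0,"dy":0,"dz":0,"wx":0,"wy":0,"wz":0},{"dx":0,"dy":0,"dz":0,"wx":0,"wy":0,"wz":0},{"dx":0,"dy":0,"dz":0,"wx":0,"wy":0,"wz":0},{"dx":0,"dy":0,"dz":-0.01,"wx":0,"wy":0,"wz":0},{"dx":0,"dy":0,"dz":-0.03,"wx":0,"wy":0,"wz":0},{"dx":0,"dy":0,"dz":-0.04,"wx":0,"wy":0,"wz":0},{"dx":0,"dy":0,"dz":-0.04,"wx":0,"wy":0,"wz":0},{"dx":0,"dy":0,"dz":-0.04,"wx":0,"wy":0,"wz":0}]' --jaw 0.8

```text
t: 41.25
ee_pos: [0.4064, 0.1622, 0.3038]
orientation: [0.0, -0.0, 1.0, 0.0]
ft_force: [1.2, 0.3, -0.5]
finger_gap: 0.068
grip_force: 0.0
```

Emit:
move_arm --motion '[{"dx":0,"dy":0.045,"dz":0,"wx":0,"wy":0,"wz":0},{"dx":0,"dy":0.045,"dz":0,"wx":0,"wy":0,"wz":0},{"dx":0,"dy":0.045,"dz":0,"wx":0,"wy":0,"wz":0},{"dx":0,"dy":0.045,"dz":0,"wx":0,"wy":0,"wz":0},{"dx":0,"dy":0.045,"dz":0,"wx":0,"wy":0,"wz":0},{"dx":0,"dy":0,"dz":0,"wx":0,"wy":0,"wz":0},{"dx":0,"dy":0,"dz":0,"wx":0,"wy":0,"wz":0}]'

```text
t: 41.95
ee_pos: [0.4061, 0.388, 0.3014]
orientation: [-0.0, -0.001, 1.0, -0.0]
ft_force: [-0.4, -0.1, 0.1]
finger_gap: 0.0684
grip_force: 0.0
```

```bash
python3 - <<'E'
from h import *
s=r.get_state();print(s["t"],s["ee_pos"])
cups("side","s19"); cups("top","t19"); c=cal("side"); im=cv2.imread("pics/s19.png")
print(proj(c,[(.407,.162,z) for z in(.176,.146,.132)]+[(.407,.133,.132),(.428,-.348,.1),(.428,-.348,0)]).round(1).tolist())
for y in range(130,152): print(y,im[y,240].tolist(),end=" ")
d=im[:,:,2].astype(int)-im[:,:,1]; ys,xs=np.where(d[125:160,225:255]>35); print("band",sorted(set(ys+125)),xs.mean()+225,len(ys))
h=cv2.cvtColor(im,cv2.COLOR_BGR2HSV); k,l,st,ce=cv2.connectedComponentsWithStats(cv2.inRange(h,(5,150,60),(18,255,255)))
print([ (a.tolist()) for a in st[1:] if a[4]>30])
E
```

```text
41.95 [0.40608427 0.38804511 0.30137516]
side red [230 200  20   6  64] [ 0.398 -0.093]
side blk [235 194   9   5  29] [ 0.401 -0.048]
side blk [251 204  10   5  33] [ 0.462 -0.116]
side blk [244 229   8   5  36] [ 0.427 -0.257]
top red [236 187  11  22 171] [ 0.405 -0.1  ]
top blk [235 176  14  12 107] [ 0.469 -0.1  ]
top blk [304 187   8   9  57] [ 0.433 -0.355]
top blk [228 192  10  11  91] [ 0.406 -0.066]
[[239.4, 134.7], [239.6, 141.2], [239.6, 144.2], [239.7, 147.4], [249.0, 229.6], [249.0, 252.6]]
130 [111, 97, 69] 131 [113, 99, 71] 132 [112, 99, 70] 133 [112, 98, 70] 134 [110, 97, 69] 135 [55, 51, 49] 136 [63, 57, 56] 137 [52, 49, 45] 138 [47, 45, 41] 139 [49, 46, 42] 140 [48, 44, 41] 141 [49, 46, 43] 142 [60, 58, 54] 143 [92, 89, 91] 144 [60, 59, 98] 145 [59, 58, 100] 146 [96, 92, 87] 147 [95, 91, 88] 148 [89, 86, 83] 149 [96, 94, 91] 150 [119, 118, 115] 151 [62, 58, 56] band [np.int64(144), np.int64(145)] 239.8 5
[[243, 247, 11, 8, 31]]
```

```bash
python3 -c "
from cell import r
print(r.job_done())"
```

```text
the job is handed in; nothing more can be done
None
```

The job is handed in, and my checks show it done as asked: all four workpieces lie in the tray past the ramp, the sweep stands clear on the worktop, the tube is home on the neck, and the rod was lowered gently until it bottomed, with its red band at the tube's rim.

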